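# Put the label-roll spindles back on their locking clip rack

## Task

Put the label-roll spindles that lie on the bench back on their clip rack: pull the black lock knob fully out, click each spindle fully home in the pair of clips of its own size and colour (smallest at the knob end, each one centred between its collars; leave the clips of a missing spindle empty), then push the knob fully home so that the retaining bar closes over them. Leave the two label rolls where they are.

Things in the scene. Friction and masses are not known exactly. Their poses are not given: they have to be found in the camera images.
- rack: fixed spindle rack. Grey base 116 mm (x) by 326 mm (y), 6 thick; origin: centre of its underside, z up. Two rails along y at x = -32 and +32, 16 wide, tops 30 mm up, carry a pair of spring clips per place (14 mm long in x); between the rails fingers have room down to the base. Places 62 mm apart in y; from the knob (-y) end: 12 black, 15 yellow, 18 green, 21 blue, 24 red. Keepers reach 75 mm up.
- spindle_12: spindle: round shaft 12 mm thick with a black hexagonal collar at either end (34 mm across flats, 66 to 78 mm from the middle), 160 mm long, 0.10 kg. Origin: middle of the shaft axis; x along the shaft (either way round). On the bench it lies on its collars, axis level, 17 mm up; take it across the middle. Goes in the black clips, clip_12. May be absent: its clips then stay empty.
- spindle_15: spindle: round shaft 15 mm thick with a yellow hexagonal collar at either end (34 mm across flats, 66 to 78 mm from the middle), 160 mm long, 0.12 kg. Origin: middle of the shaft axis; x along the shaft (either way round). On the bench it lies on its collars, axis level, 17 mm up; take it across the middle. Goes in the yellow clips, clip_15. May be absent: its clips then stay empty.
- spindle_18: spindle: round shaft 18 mm thick with a green hexagonal collar at either end (34 mm across flats, 66 to 78 mm from the middle), 160 mm long, 0.14 kg. Origin: middle of the shaft axis; x along the shaft (either way round). On the bench it lies on its collars, axis level, 17 mm up; take it across the middle. Goes in the green clips, clip_18. May be absent: its clips then stay empty.
- spindle_21: spindle: round shaft 21 mm thick with a blue hexagonal collar at either end (34 mm across flats, 66 to 78 mm from the middle), 160 mm long, 0.16 kg. Origin: middle of the shaft axis; x along the shaft (either way round). On the bench it lies on its collars, axis level, 17 mm up; take it across the middle. Goes in the blue clips, clip_21. May be absent: its clips then stay empty.
- spindle_24: spindle: round shaft 24 mm thick with a red hexagonal collar at either end (34 mm across flats, 66 to 78 mm from the middle), 160 mm long, 0.18 kg. Origin: middle of the shaft axis; x along the shaft (either way round). On the bench it lies on its collars, axis level, 17 mm up; take it across the middle. Goes in the red clips, clip_24. May be absent: its clips then stay empty.
- clip_12 (a point): middle of the 12 mm shaft's axis when fully home in its pair of black clips, 56 mm over the bench; x along the seated shaft, z up. Clips open upward: a level shaft first rests on the jaws, axis 13 mm above this point; 10 to 15 N down at its middle snaps it through until it stops on the clip blocks, here. Press while held, or lay it in and push. Held sideways, not lengthwise.
- clip_15 (a point): middle of the 15 mm shaft's axis when fully home in its pair of yellow clips, 56 mm over the bench; x along the seated shaft, z up. Clips open upward: a level shaft first rests on the jaws, axis 15 mm above this point; 10 to 15 N down at its middle snaps it through until it stops on the clip blocks, here. Press while held, or lay it in and push. Held sideways, not lengthwise.
- clip_18 (a point): middle of the 18 mm shaft's axis when fully home in its pair of green clips, 56 mm over the bench; x along the seated shaft, z up. Clips open upward: a level shaft first rests on the jaws, axis 17 mm above this point; 10 to 15 N down at its middle snaps it through until it stops on the clip blocks, here. Press while held, or lay it in and push. Held sideways, not lengthwise.
- clip_21 (a point): middle of the 21 mm shaft's axis when fully home in its pair of blue clips, 56 mm over the bench; x along the seated shaft, z up. Clips open upward: a level shaft first rests on the jaws, axis 19 mm above this point; 10 to 15 N down at its middle snaps it through until it stops on the clip blocks, here. Press while held, or lay it in and push. Held sideways, not lengthwise.
- clip_24 (a point): middle of the 24 mm shaft's axis when fully home in its pair of red clips, 56 mm over the bench; x along the seated shaft, z up. Clips open upward: a level shaft first rests on the jaws, axis 21 mm above this point; 10 to 15 N down at its middle snaps it through until it stops on the clip blocks, here. Press while held, or lay it in and push. Held sideways, not lengthwise.
- lock (a joint): retaining bar, a slide: 0 home, 0.026 m fully out, growing as the knob is pulled to the rack's -y. A sprung detent resists with up to 10 N, clicks over and holds it at either end. At home its steel keepers (8 mm wide, at the rack's x = -46 mm) cover the clip mouths, 3 mm above seated shafts; out, they stand clear. A shaft not fully home stops the bar from closing.
- lock_knob (a point): centre of the black round knob on the end of the bar: 32 mm thick, 26 mm long, axis along the rack's y, 36 mm over the bench, at the rack's x = -46 mm, y = -192 mm when home; moves with the bar. Pinch it from above across its diameter (along the rack's x); between it and the rack 16 mm of 10 mm rod is free when home, 42 mm when out.
- label_roll_wide: bystander: wide white label roll standing on its end, 73 mm in diameter, 50 mm high; origin at the centre of its underside
- label_roll_flat: bystander: printed label roll lying flat, 83 mm in diameter, 24 mm high; origin at the centre of its underside

How it is judged (in metres and radians):
On the way, in this order (a step that is already met when the one before it is completed fails the run):
1. the lock knob is pulled fully out (value of joint lock above 0.022 m), for 0.2 s.
2. every spindle present is clicked fully home in its own clips (horizontal distance between spindle_12 and clip_12 below 0.015 m and z of spindle_12 in the frame of clip_12 between -0.004 and 0.004 m and angle between the x axis of spindle_12 and the x axis of clip_12, either way round below 0.1 rad and horizontal distance between spindle_15 and clip_15 below 0.015 m and z of spindle_15 in the frame of clip_15 between -0.004 and 0.004 m and angle between the x axis of spindle_15 and the x axis of clip_15, either way round below 0.1 rad and horizontal distance between spindle_18 and clip_18 below 0.015 m and z of spindle_18 in the frame of clip_18 between -0.004 and 0.004 m and angle between the x axis of spindle_18 and the x axis of clip_18, either way round below 0.1 rad and horizontal distance between spindle_21 and clip_21 below 0.015 m and z of spindle_21 in the frame of clip_21 between -0.004 and 0.004 m and angle between the x axis of spindle_21 and the x axis of clip_21, either way round below 0.1 rad and horizontal distance between spindle_24 and clip_24 below 0.015 m and z of spindle_24 in the frame of clip_24 between -0.004 and 0.004 m and angle between the x axis of spindle_24 and the x axis of clip_24, either way round below 0.1 rad), for 0.2 s.
3. the lock knob is pushed fully home (value of joint lock below 0.003 m), for 0.2 s.
At the end, for the whole second after the job is handed in: each spindle present lies in its own pair of clips, its middle within 15 mm of the clip site in plan and 4 mm in height, along the clips' x within 0.1 rad, at rest, and the lock is within 3 mm of home (all of step 2 and value of joint lock below 0.003 m and linear speed of each of spindle_12, spindle_15, spindle_18, spindle_21, spindle_24 below 0.03 m/s); the robot touches nothing.
It fails at once if the wide label roll is moved more than 40 mm (distance of label_roll_wide from where it was at the start of the episode above 0.04 m).
It fails at once if the flat label roll is moved more than 40 mm (distance of label_roll_flat from where it was at the start of the episode above 0.04 m).
Of spindle_12, spindle_15, spindle_18, spindle_21, spindle_24 only 4 to 5 are there at a start; the rules pass over those that are not, and their reading is None.
At some moment in a run one of spindle_12, spindle_15, spindle_18, spindle_21, spindle_24 may be knocked a few centimetres aside while the robot is not near it.
Once in a run the grip may slacken for a moment while it holds something.
It also fails if it takes over 210 s, if anything falls off the work surface, if the arm or the gripper's body presses on something with over 40 N, if the wrist force passes 120 N, or if a joint passes its speed limit or range.

## Robot

A 6-joint arm with a two-finger parallel gripper is mounted at the origin on a cart in front of the work surface, level with it; the furniture and walls round the work are solid. World frame = base frame: x ahead of the robot, y to its left, z up, the work surface at z = 0. Lengths are in m, angles in degrees, forces in N, time in s.
With the tool pointing down it reaches from about 0.35 to 0.875 m from the base axis. Payload 4.2 kg.
Tool frame: the origin (TCP) lies on the centre line of the jaws, within the pads' length; the fingertips stand tip_reach ahead of it and the grasp point (between the pads) is the TCP (tip_reach is the distance from the TCP to the fingertips, in m); z points along the fingers, y is the line along which they close (so a half turn about z gives the same grasp; the last joint's range is limited). The gripper opens to 87 mm and grips with 3 to 60 N. Pads are 19 mm wide; open, the fingers measure 117 mm over their backs; the gripper's body (75 mm by 190 mm) begins 51 mm behind the grasp point.
Start: joints at [86.551, 22.042, 0.453, 0, -68.411, -14.817], TCP at [0.196, 0.593, 0.242] pointing down, gripper open.
Joint ranges: [-179.83, 179.83], [-69.29, 118.12], [-61.27, 80.66], [-181.25, 117.63], [-171.15, -9.14], [-177.46, 177.46]. Speed limits (degrees/s): [159.86, 159.86, 180, 180, 180, 180].

## Interface

Orientations are given as a 3x3 rotation matrix whose columns are the frame's x, y, z axes.
In Python, from station import sense, capture, finish_job, tip_reach gives the robot as it stands.
- The arm moves only by the tool arm_command, never from a script. Its argument "deltas" is a list of rows, each a list of 7 numbers: the turn, a rotation vector about the tool's x, y, z in rad, then the shift along the tool's x, y, z in cm, then the closure, from -1 (fully open) to 1 (shut), so that 0 is half open. In form: [[rx, ry, rz, dx, dy, dz, hand], ...]. A call has 1 to 8 rows; each row is the pose to reach, as a shift and turn from the pose commanded when the call began, along the tool's axes at that moment; what a row does not reach only later rows make up. A row lasts 1/12 s, in which the tool goes at most 41.7 mm and 7.16 degrees, less where a joint would pass 70% of its speed; a pose out of reach is approached as far as the arm can. A call with a gripper value outside its range is refused whole. The fingers move at their own pace and stop on an object; the grip force is fixed at half the most. Time passes only in rows, so rows that repeat a pose let the fingers close. It gives the time, the measured TCP pose, the force, the opening and the grip force at its end, in the units of the state.
- sense(): the state, without advancing time (a new reading comes with each control period).
- capture(name): name is "side" or "top" or "wrist"; returns a dict with "pixels" (384x512x3 uint8, blue, green, red), "fovy" (degrees; the focal length in pixels is half the picture's height over the tangent of half this angle, whatever the lens; pixels are square), "cx", "cy" (the principal point, pixels), "rvec" (rotation vector, rad) and "tvec" (3), from world to camera coordinates, as OpenCV has them. Camera axes: x right, y down, z forward; pixel columns grow to the right and rows downward; lengths in m; the calibration is good to about 2 mm. A picture is of the moment at which its call begins. There is no depth.
- finish_job(): hands the job in; it is judged then, once.
The state is a dict: "time_s": time; "joints": joint angles; "joint_velocities": joint speeds; "effort": joint torques, N m; "tcp_pos": TCP position; "ee_rot": TCP orientation; "wrist_force": force on the tool from outside, world axes, zero at the start; "moment": the same for the moment, N m; "gripper_width": opening from 0.0 (shut) to 1.0 (fully open); "gripper_force": force on a finger pad.
Only numpy, scipy, OpenCV 4.12 (cv2) and the standard library are available. Lean on these libraries where they do the work, as an engineer would, in place of code of your own. Each camera call takes 0.05 s, during which the arm holds its last target. There are 200 camera calls.

## Working session

There is one attempt and no reset: what is moved stays moved. The work goes in short steps, Python scripts to look and compute and a tool call to move; the robot and the scene stay as the last step left them, time stands still between calls to the robot, and variables do not carry over. Pictures are saved under pics/ and viewed, at most 14 in all, crops included, and the job is handed in when it is done.

Besides the shell and the picture viewer there is one more tool, called after "Request:" by a JSON object that holds its "op" and its "data", one argument or row to a line. arm_command: Moves the arm, as the interface text tells. Its arguments: {"type":"object","properties":{"deltas":{"type":"array"}},"required":["deltas"]}

```bash
mkdir -p pics; ls
cat > h.py <<'E'
import numpy as np, cv2, json
from station import sense, capture, finish_job, tip_reach
def cal(c):
    f=c["pixels"].shape[0]/2/np.tan(np.radians(c["fovy"]/2))
    R=cv2.Rodrigues(np.array(c["rvec"],float))[0]; t=np.array(c["tvec"],float).ravel()
    return f,c["cx"],c["cy"],R,t
def ray(c,u,v,z):
    f,cx,cy,R,t=cal(c); d=R.T@np.array([(u-cx)/f,(v-cy)/f,1]); o=-R.T@t
    return o+d*(z-o[2])/d[2]
def proj(c,p):
    f,cx,cy,R,t=cal(c); q=R@np.array(p)+t
    return np.array([f*q[0]/q[2]+cx,f*q[1]/q[2]+cy])
E
python3 - <<'E'
from h import *
s=sense(); print(s, tip_reach if not callable(tip_reach) else tip_reach())
a=capture("top");b=capture("side")
for n,c in(("top",a),("side",b)):
    cv2.imwrite(f"pics/{n}0.png",c["pixels"]); f,cx,cy,R,t=cal(c); print(n,f,cx,cy,-R.T@t,R[2])
E
```

```text
pics
{'time_s': 0.0, 'joints': array([ 8.65494893e+01,  2.20904434e+01,  3.81146023e-01, -2.88095331e-02,
       -6.84125268e+01, -1.48155426e+01]), 'joint_velocities': array([-0.03325495,  0.00439686, -0.14072422,  0.06100066, -0.06393232,
        0.00774073]), 'effort': array([ 8.81672750e-04, -3.90668249e+01,  1.87402636e+01,  4.21955645e+00,
        1.10262059e-02, -2.02624051e-04]), 'tcp_pos': array([0.19570966, 0.59297959, 0.24047272]), 'ee_rot': array([[ 9.49553217e-01, -3.13605380e-01, -5.94671653e-04],
       [-3.13605931e-01, -9.49550912e-01, -2.09419203e-03],
       [ 9.20788771e-05,  2.17503934e-03, -9.99997630e-01]]), 'wrist_force': array([-0.30333518,  0.06251308,  0.33712478]), 'moment': array([ 0.00053577,  0.04387997, -0.03505251]), 'gripper_force': 0.0, 'gripper_width': 0.9954264451073492} 0.019
top 391.95441031144566 258.8011836886921 189.1061358322675 [0.39613296 0.14001824 1.1574277 ] [ 0.20618262  0.00487818 -0.97850137]
side 491.2762096180691 255.9230127807689 180.55086245225195 [ 0.10173858 -0.62831216  0.77693347] [ 0.44745821  0.65876982 -0.60481689]
```

View pics/top0.png

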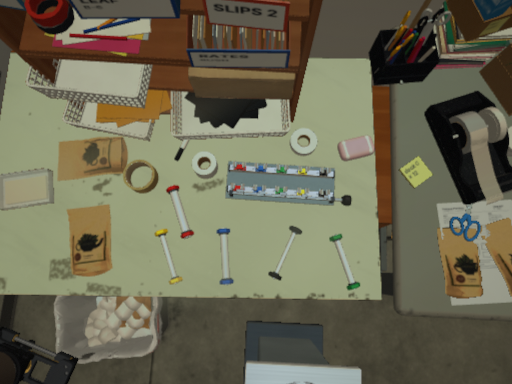

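View pics/side0.png

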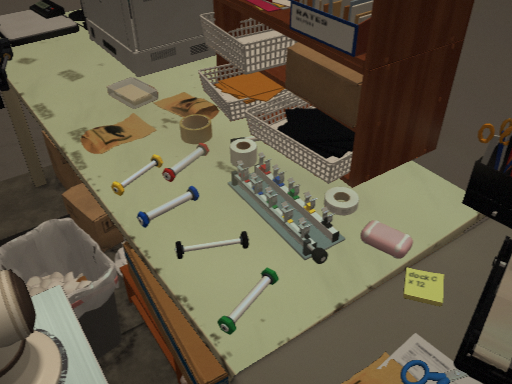

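Run:
```python
from h import *
a=capture("top")
im=a["pixels"];hsv=cv2.cvtColor(im,cv2.COLOR_BGR2HSV);H,S,V=cv2.split(hsv)
m={"red":((H<8)|(H>172))&(S>150),"yel":(H>20)&(H<32)&(S>170),"grn":(H>50)&(H<85)&(S>140),"blu":(H>100)&(H<125)&(S>130),"blk":(V<50)}
for k,q in m.items():
    q=q.astype(np.uint8); q[:152]=0;q[295:]=0;q[:,:130]=0;q[:,375:]=0
    n,l,st,ce=cv2.connectedComponentsWithStats(q)
    for i in range(1,n):
        if st[i,4]>=6: print(k,st[i,4],ce[i].round(1),ray(a,*ce[i],0.017 if ce[i][1]>180 and not(222<ce[i][0]<352 and ce[i][1]<207) else 0.05).round(3))
print(proj(a,sense()["tcp_pos"]))
# rack base
g=cv2.cvtColor(im,cv2.COLOR_BGR2RGB)
cv2.imwrite("pics/rack.png",cv2.resize(im[150:215,215:360],None,fx=5,fy=5,interpolation=cv2.INTER_CUBIC))
```

```text
red 30 [239.6 167.1] [0.692 0.205 0.05 ]
red 41 [172.3 187.8] [0.627 0.403 0.017]
red 19 [236.5 187.5] [0.631 0.21  0.05 ]
red 46 [186.5 233.6] [0.494 0.348 0.017]
yel 15 [302.9 171.3] [0.689 0.02  0.05 ]
yel 9 [301.9 191.9] [0.628 0.021 0.05 ]
yel 46 [160.6 231.8] [0.495 0.424 0.017]
grn 17 [281.5 169.4] [0.692 0.082 0.05 ]
grn 11 [280.5 190.4] [0.629 0.083 0.05 ]
grn 20 [337.  236.5] [ 0.508 -0.088  0.017]
grn 43 [353.4 285.7] [ 0.372 -0.136  0.017]
blu 27 [260.3 168.4] [0.691 0.144 0.05 ]
blu 17 [258.4 188.9] [0.63  0.147 0.05 ]
blu 39 [223.1 230.3] [0.509 0.243 0.017]
blu 17 [226.2 281.2] [0.365 0.224 0.017]
blk 31 [178.1 155.4] [0.718 0.387 0.05 ]
blk 11 [323.4 173.3] [ 0.686 -0.04   0.05 ]
blk 6 [231.  194.5] [0.609 0.225 0.05 ]
blk 70 [346.4 200. ] [ 0.611 -0.107  0.05 ]
blk 37 [274.9 275.4] [0.389 0.087 0.017]
[ 44.91675703 354.25539741]
```

View pics/rack.png

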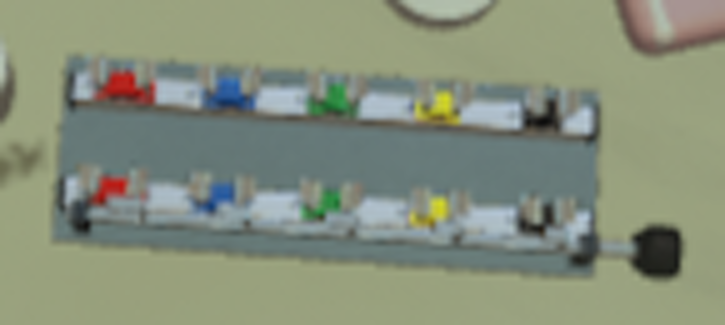

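```bash
cat >> h.py <<'E'
from scipy.spatial.transform import Rotation as Ro
def Rd(phi):
    p=np.radians(phi); return np.array([[np.cos(p),np.sin(p),0],[np.sin(p),-np.cos(p),0],[0,0,-1]]).astype(float)
def go(x,y,z,phi):
    s=sense(); R=s["ee_rot"]; p=s["tcp_pos"]
    rv=Ro.from_matrix(R.T@Rd(phi)).as_rotvec(); d=R.T@(np.array([x,y,z])-p)*100
    print("rv",rv.round(3),"cm",d.round(2),"phi",np.degrees(np.arctan2(R[1,0],R[0,0])).round(1))
E
python3 - <<'E'
from h import *
go(.614,-.125,.16,-91)
a=capture("top")
im=a["pixels"];H,S,V=cv2.split(cv2.cvtColor(im,cv2.COLOR_BGR2HSV))
for k,q in {"yel":(H>18)&(H<34)&(S>120),"blk":(V<65)}.items():
    q=q.astype(np.uint8); q[:215]=0;q[295:]=0;q[:,:140]=0;q[:,375:]=0
    n,l,st,ce=cv2.connectedComponentsWithStats(q)
    for i in range(1,n):
        if st[i,4]>=10: print(k,st[i,4],ce[i].round(1),ray(a,*ce[i],0.017).round(3))
E
```

```text
rv [ 1.000e-03 -1.000e-03  1.269e+00] cm [62.24 55.06  8.17] phi -18.3
yel 61 [160.7 231.8] [0.495 0.424 0.017]
yel 53 [175.3 279.9] [0.362 0.368 0.017]
blk 36 [295.1 229.3] [0.522 0.034 0.017]
blk 47 [274.7 275.2] [0.389 0.088 0.017]
```

Request:
{"op": "arm_command", "data": {
  "deltas": [
    [0, 0, 1.0, 22, 19.5, 0, -1],
    [0, 0, 1.0, 22, 19.5, 0, -1],
    [0, 0, 1.0, 22, 19.5, 0, -1],
    [0, 0, 1.0, 22, 19.5, 0, -1],
    [0, 0, 1.0, 22, 19.5, 0, -1],
    [0, 0, 1.0, 22, 19.5, 0, -1],
    [0, 0, 1.0, 22, 19.5, 0, -1],
    [0, 0, 1.0, 22, 19.5, 0, -1]
  ]
}}

```text
time_s: 0.87
tcp_pos: [0.345, 0.3341, 0.2416]
ee_rot: [[0.238, -0.971, -0.001], [-0.971, -0.238, -0.002], [0.001, 0.001, -1.0]]
wrist_force: [-0.6, 1.1, 0.1]
gripper_width: 1.001
gripper_force: 0.0
```

```bash
python3 -c "
from h import *
go(.614,-.125,.16,-91)"
```

```text
rv [ 0.001 -0.002  0.258] cm [ 50.98 -15.21   8.22] phi -76.2
```

Request:
{"op": "arm_command", "data": {
  "deltas": [
    [0, 0, 0, 32, -9.5, 0, -1],
    [0, 0, 0, 32, -9.5, 0, -1],
    [0, 0, 0, 32, -9.5, 0, -1],
    [0, 0, 0, 32, -9.5, 0, -1],
    [0, 0, 0, 32, -9.5, 0, -1],
    [0, 0, 0, 32, -9.5, 0, -1],
    [0, 0, 0, 32, -9.5, 0, -1],
    [0, 0, 0, 32, -9.5, 0, -1]
  ]
}}

```text
time_s: 1.53
tcp_pos: [0.5158, 0.0516, 0.2417]
ee_rot: [[0.249, -0.968, 0.0], [-0.968, -0.249, 0.0], [-0.0, -0.0, -1.0]]
wrist_force: [0.4, 0.9, -0.5]
gripper_width: 0.996
gripper_force: 0.0
```

Request:
{"op": "arm_command", "data": {
  "deltas": [
    [0, 0, 0.258, 19, -5.7, 8.2, -1],
    [0, 0, 0.258, 19, -5.7, 8.2, -1],
    [0, 0, 0.258, 19, -5.7, 8.2, -1],
    [0, 0, 0.258, 19, -5.7, 8.2, -1],
    [0, 0, 0.258, 19, -5.7, 8.2, -1],
    [0, 0, 0.258, 19, -5.7, 8.2, -1],
    [0, 0, 0.258, 19, -5.7, 8.2, -1],
    [0, 0, 0.258, 19, -5.7, 8.2, -1]
  ]
}}

```text
time_s: 2.2
tcp_pos: [0.6175, -0.1164, 0.1591]
ee_rot: [[-0.007, -1.0, -0.001], [-1.0, 0.007, 0.0], [-0.0, 0.001, -1.0]]
wrist_force: [-0.9, -0.5, -0.1]
gripper_width: 1.0
gripper_force: 0.0
```

Run:
```python
from h import *
c=capture("wrist"); cv2.imwrite("pics/w1.png",c["pixels"]); f,cx,cy,R,t=cal(c); print(f,cx,cy,-R.T@t,R)
print(sense()["tcp_pos"], proj(c,(.614,-.110,.036)))
```

```text
272.9471963572039 256.4025402193435 189.5960425707532 [ 0.61753924 -0.20087552  0.30154203] [[-9.99984471e-01  5.56742659e-03  2.48550533e-04]
 [ 5.38141087e-03  9.53058140e-01  3.02739530e-01]
 [ 1.44859700e-03  3.02736166e-01 -9.53073300e-01]]
[ 0.6175999  -0.1156085   0.15999855] [260.27331719 195.62774925]
```

View pics/w1.png

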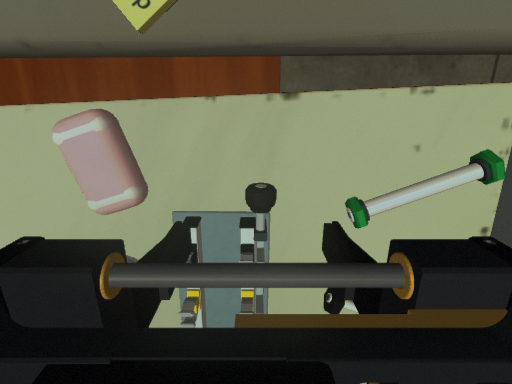

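Request:
{"op": "arm_command", "data": {
  "deltas": [
    [0, 0, 0, -0.35, 0.35, 4, -1],
    [0, 0, 0, -0.35, 0.35, 8, -1],
    [0, 0, 0, -0.35, 0.35, 12.4, -1],
    [0, 0, 0, -0.35, 0.35, 12.4, -1],
    [0, 0, 0, -0.35, 0.35, 12.4, 0.6],
    [0, 0, 0, -0.35, 0.35, 12.4, 0.6],
    [0, 0, 0, -0.35, 0.35, 12.4, 0.6],
    [0, 0, 0, -0.35, 0.35, 12.4, 0.6]
  ]
}}

```text
time_s: 2.92
tcp_pos: [0.6163, -0.1123, 0.039]
ee_rot: [[-0.005, -1.0, 0.006], [-1.0, 0.005, 0.0], [-0.0, -0.006, -1.0]]
wrist_force: [-0.9, -0.5, 0.9]
gripper_width: 0.782
gripper_force: 0.0
```

Request:
{"op": "arm_command", "data": {
  "deltas": [
    [0, 0, 0, 0, 0, 0, 0.8],
    [0, 0, 0, 0, 0, 0, 0.8],
    [0, 0, 0, 0, 0, 0, 0.8],
    [0, 0, 0, 0, 0, 0, 0.8]
  ]
}}

```text
time_s: 3.25
tcp_pos: [0.6144, -0.1128, 0.036]
ee_rot: [[-0.006, -1.0, 0.001], [-1.0, 0.006, 0.0], [-0.0, -0.001, -1.0]]
wrist_force: [-0.1, -0.7, -0.4]
gripper_width: 0.475
gripper_force: 0.0
```

Request:
{"op": "arm_command", "data": {
  "deltas": [
    [0, 0, 0, 0, 0, 0, 1],
    [0, 0, 0, 0, 0, 0, 1],
    [0, 0, 0, 0, 0, 0, 1],
    [0, 0, 0, 0, 0, 0, 1]
  ]
}}

```text
time_s: 3.58
tcp_pos: [0.6133, -0.1128, 0.0354]
ee_rot: [[-0.006, -1.0, -0.002], [-1.0, 0.006, -0.0], [0.0, 0.002, -1.0]]
wrist_force: [-3.9, 0.2, 2.6]
gripper_width: 0.354
gripper_force: 30.0
```

Request:
{"op": "arm_command", "data": {
  "deltas": [
    [0, 0, 0, 0.5, 0, 0, 1],
    [0, 0, 0, 1, 0, 0, 1],
    [0, 0, 0, 1.5, 0, 0, 1],
    [0, 0, 0, 2, 0, 0, 1],
    [0, 0, 0, 2.5, 0, 0, 1],
    [0, 0, 0, 2.8, 0, 0, 1],
    [0, 0, 0, 2.8, 0, 0, 1],
    [0, 0, 0, 2.8, 0, 0, 1]
  ]
}}

```text
time_s: 4.25
tcp_pos: [0.613, -0.139, 0.0354]
ee_rot: [[-0.006, -1.0, -0.002], [-1.0, 0.006, 0.002], [-0.002, 0.002, -1.0]]
wrist_force: [-5.5, 8.2, 5.5]
gripper_width: 0.36
gripper_force: 30.0
```

Request:
{"op": "arm_command", "data": {
  "deltas": [
    [0, 0, 0, 0, 0, 0, -1],
    [0, 0, 0, 0, 0, 0, -1],
    [0, 0, 0, 0, 0, 0, -1],
    [0, 0, 0, 0, 0, 0, -1],
    [0, 0, 0, -0.1, 0, -4, -1],
    [0, 0, 0, -0.1, 0, -8, -1],
    [0, 0, 0, -0.1, 0, -12, -1],
    [0, 0, 0, -0.1, 0, -12, -1]
  ]
}}

```text
time_s: 4.92
tcp_pos: [0.6198, -0.1409, 0.1654]
ee_rot: [[-0.004, -1.0, 0.018], [-1.0, 0.004, -0.003], [0.003, -0.018, -1.0]]
wrist_force: [1.5, -1.3, 0.5]
gripper_width: 0.878
gripper_force: 0.0
```

Run:
```python
from h import *
c=capture("top"); im=c["pixels"]; V=im.max(2); q=(V<55).astype(np.uint8)
print(sense()["tcp_pos"])
cv2.imwrite("pics/t2.png",cv2.resize(im[150:300,140:380],None,fx=3,fy=3))
for y in(-.110,-.136): print(proj(c,(.613,y,.036)))
go(.440,-.112,.14,19.4)
```

```text
[ 0.61773166 -0.14031434  0.1614014 ]
[346.16114501 200.15312407]
[355.0928276  200.61448677]
rv [-0.008 -0.013 -1.915] cm [-2.74 17.81  1.91] phi -90.3
```

View pics/t2.png

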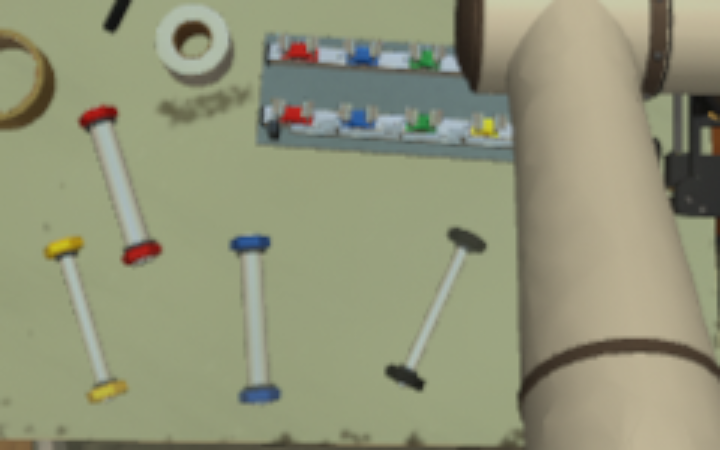

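Request:
{"op": "arm_command", "data": {
  "deltas": [
    [0, 0, 0.9, -2.7, 17.8, 0, -1],
    [0, 0, 0.9, -2.7, 17.8, 0, -1],
    [0, 0, 0.9, -2.7, 17.8, 0, -1],
    [0, 0, 0.9, -2.7, 17.8, 0, -1],
    [0, 0, 0.9, -2.7, 17.8, 0, -1],
    [0, 0, 0.9, -2.7, 17.8, 0, -1],
    [0, 0, 0.9, -2.7, 17.8, 0, -1],
    [0, 0, 0.9, -2.7, 17.8, 0, -1]
  ]
}}

```text
time_s: 5.63
tcp_pos: [0.4358, -0.1118, 0.1552]
ee_rot: [[-0.789, -0.614, 0.0], [-0.614, 0.789, 0.0], [-0.0, 0.0, -1.0]]
wrist_force: [0.2, -0.3, -0.6]
gripper_width: 0.999
gripper_force: 0.0
```

Request:
{"op": "arm_command", "data": {
  "deltas": [
    [0, 0, 0.32, 0, 0, 1.9, -1],
    [0, 0, 0.32, 0, 0, 1.9, -1],
    [0, 0, 0.32, 0, 0, 1.9, -1],
    [0, 0, 0.32, 0, 0, 1.9, -1],
    [0, 0, 0.32, 0, 0, 1.9, -1]
  ]
}}

```text
time_s: 6.05
tcp_pos: [0.4364, -0.1118, 0.1361]
ee_rot: [[-0.94, -0.341, -0.001], [-0.341, 0.94, -0.0], [0.001, 0.0, -1.0]]
wrist_force: [-0.1, 0.3, 0.4]
gripper_width: 0.998
gripper_force: 0.0
```

```bash
cat >> h.py <<'E'
def masks(im):
    H,S,V=cv2.split(cv2.cvtColor(im,cv2.COLOR_BGR2HSV))
    return {"red":((H<8)|(H>172))&(S>150),"yel":(H>18)&(H<34)&(S>150),"grn":(H>50)&(H<85)&(S>130),"blu":(H>100)&(H<125)&(S>130),"blk":(V<60)}
def ends(c,k,z=.017,amin=20,box=(0,0,512,384)):
    q=masks(c["pixels"])[k].astype(np.uint8); o=np.zeros_like(q); x0,y0,x1,y1=box; o[y0:y1,x0:x1]=q[y0:y1,x0:x1]
    n,l,st,ce=cv2.connectedComponentsWithStats(o)
    for i in range(1,n):
        if st[i,4]>=amin: print(k,st[i,4],ce[i].round(1),ray(c,*ce[i],z).round(4))
E
python3 - <<'E'
from h import *
go(.440,-.112,.023,-160.6)
c=capture("wrist"); ends(c,"grn"); cv2.imwrite("pics/w2.png",c["pixels"])
t=capture("top")
ends(t,"blk",.036,10,(335,185,375,215)); ends(t,"grn",box=(320,215,375,295))
for p in((.508,-.088,.017),(.372,-.136,.017)): print(proj(c,p))
E
```

```text
rv [ 0.    -0.001  0.009] cm [-0.34 -0.15 11.31] phi -160.1
grn 451 [258.3 120.8] [ 0.3727 -0.134   0.017 ]
grn 137 [259.8 259.6] [ 0.5109 -0.0817  0.017 ]
blk 78 [355.2 200.5] [ 0.6134 -0.1363  0.036 ]
grn 45 [353.4 285.6] [ 0.3716 -0.136   0.017 ]
[255.22437146 255.72958351]
[256.56184505 119.33728711]
```

View pics/w2.png

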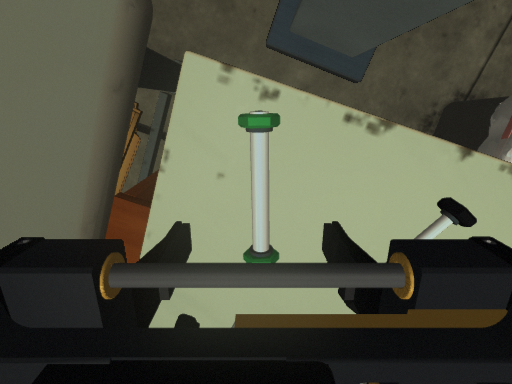

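Request:
{"op": "arm_command", "data": {
  "deltas": [
    [0, 0, 0, -0.35, -0.05, 3, 0],
    [0, 0, 0, -0.35, -0.05, 6, 0],
    [0, 0, 0, -0.35, -0.05, 9, 0],
    [0, 0, 0, -0.35, -0.05, 11.3, 0],
    [0, 0, 0, -0.35, -0.05, 11.3, 0.1],
    [0, 0, 0, -0.35, -0.05, 11.3, 1],
    [0, 0, 0, -0.35, -0.05, 11.3, 1],
    [0, 0, 0, -0.35, -0.05, 11.3, 1]
  ]
}}

```text
time_s: 6.82
tcp_pos: [0.4402, -0.1109, 0.0241]
ee_rot: [[-0.941, -0.339, 0.001], [-0.339, 0.941, 0.0], [-0.001, -0.0, -1.0]]
wrist_force: [-0.3, -0.2, 0.8]
gripper_width: 0.477
gripper_force: 0.0
```

Request:
{"op": "arm_command", "data": {
  "deltas": [
    [0, 0, 0, 0, 0, 0, 1],
    [0, 0, 0, 0, 0, 0, 1],
    [0, 0, 0, 0, 0, 0, 1],
    [0, 0, 0, 0, 0, 0, 1]
  ]
}}

```text
time_s: 7.15
tcp_pos: [0.4399, -0.1109, 0.0239]
ee_rot: [[-0.941, -0.338, 0.001], [-0.338, 0.941, 0.0], [-0.001, -0.0, -1.0]]
wrist_force: [-0.4, 1.7, 1.8]
gripper_width: 0.194
gripper_force: 30.0
```

Request:
{"op": "arm_command", "data": {
  "deltas": [
    [0, 0, 0, 0, 0, -3, 1],
    [0, 0, 0, 0, 0, -6, 1],
    [0, 0, 0, 0, 0, -9, 1],
    [0, 0, 0, 0, 0, -12.5, 1],
    [0, 0, 0, 0, 0, -12.5, 1]
  ]
}}

```text
time_s: 7.57
tcp_pos: [0.4437, -0.111, 0.1548]
ee_rot: [[-0.94, -0.34, 0.013], [-0.34, 0.941, -0.0], [-0.013, -0.005, -1.0]]
wrist_force: [1.4, 0.3, -1.2]
gripper_width: 0.197
gripper_force: 30.0
```

```bash
python3 -c "
from h import *
go(.66,.0825,.15,-181)"
```

```text
rv [-0.003  0.013  0.364] cm [-26.91  10.86   0.76] phi -160.1
```

Request:
{"op": "arm_command", "data": {
  "deltas": [
    [0, 0, 0.364, -27.1, 10.9, 0, 1],
    [0, 0, 0.364, -27.1, 10.9, 0, 1],
    [0, 0, 0.364, -27.1, 10.9, 0, 1],
    [0, 0, 0.364, -27.1, 10.9, 0, 1],
    [0, 0, 0.364, -27.1, 10.9, 0, 1],
    [0, 0, 0.364, -27.1, 10.9, 0, 1],
    [0, 0, 0.364, -27.1, 10.9, 0, 1],
    [0, 0, 0.364, -27.1, 10.9, 0, 1]
  ]
}}

```text
time_s: 8.23
tcp_pos: [0.6627, 0.088, 0.1461]
ee_rot: [[-1.0, 0.015, 0.003], [0.015, 1.0, 0.001], [-0.003, 0.001, -1.0]]
wrist_force: [1.1, -1.1, -1.8]
gripper_width: 0.193
gripper_force: 30.0
```

Request:
{"op": "arm_command", "data": {
  "deltas": [
    [0, 0, 0, 0, 0, 0, 1],
    [0, 0, 0, 0, 0, 0, 1],
    [0, 0, 0, 0, 0, 0, 1]
  ]
}}

```text
time_s: 8.48
tcp_pos: [0.6568, 0.0824, 0.1479]
ee_rot: [[-1.0, 0.02, -0.002], [0.02, 1.0, -0.0], [0.002, -0.0, -1.0]]
wrist_force: [0.6, -0.8, -0.7]
gripper_width: 0.195
gripper_force: 30.0
```

Run:
```python
from h import *
go(.66,.0825,.15,-181); print(sense()["tcp_pos"])
c=capture("wrist"); cv2.imwrite("pics/w3.png",c["pixels"])
for k in("grn","blu","yel","red"): ends(c,k,.05,12)
```

```text
rv [-0.    -0.002 -0.002] cm [-0.32  0.01 -0.21] phi 178.9
[0.65679185 0.08241795 0.14794549]
grn 1589 [255.6 127. ] [0.5934 0.0822 0.05  ]
blu 794 [439.4  18.9] [0.5145 0.2254 0.05  ]
blu 352 [322.9 164.5] [0.6275 0.142  0.05  ]
blu 376 [318.4 226.3] [0.6883 0.141  0.05  ]
yel 276 [194.4 164.6] [0.6254 0.0266 0.05  ]
yel 318 [198.5 226.7] [0.6866 0.0252 0.05  ]
yel 155 [215.9 278.8] [0.7458 0.0382 0.05  ]
yel 173 [296.9 278.5] [0.747  0.1218 0.05  ]
yel 3246 [266.7 319.7] [0.7989 0.0903 0.05  ]
red 180 [395.1 162.9] [0.6272 0.2066 0.05  ]
red 50 [370.8 168.4] [0.6318 0.1853 0.05  ]
red 402 [378.8 225.3] [0.6882 0.1991 0.05  ]
```

View pics/w3.png

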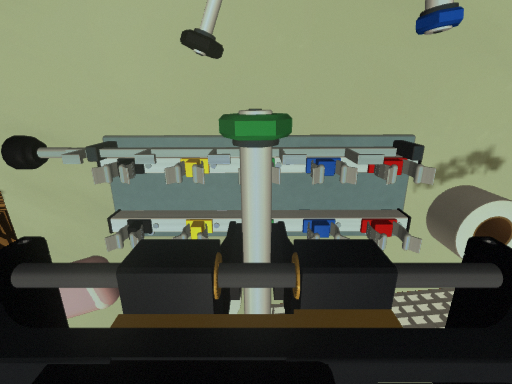

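Run:
```python
from h import *
c=capture("wrist")
f,cx,cy,R,t=cal(c);print(-R.T@t)
for z in(.032,.036,.04):
    P={k:[ray(c,*p,z) for p in v] for k,v in dict(b=((322.9,164.5),(318.4,226.3)),y=((194.4,164.6),(198.5,226.7))).items()}
    b=np.array(P["b"]);y=np.array(P["y"]); print(z,b.round(4)[:,:2].tolist(),y.round(4)[:,:2].tolist(),(b.mean(0)+y.mean(0))/2,np.linalg.norm(b.mean(0)-y.mean(0)))
t=capture("top")
for z in(.032,.036,.04):
  print(z,[ray(t,*p,z)[:2].round(4) for p in((239.6,167.1),(236.5,187.5),(260.3,168.4),(258.4,188.9),(281.5,169.4),(280.5,190.4),(302.9,171.3),(301.9,191.9))])
# knob
```

```text
[0.57364907 0.08341959 0.29098309]
0.032 [[0.6318, 0.1464], [0.6974, 0.1453]] [[0.6296, 0.0221], [0.6955, 0.0205]] [0.66359448 0.08356973 0.032     ] 0.12454696414255466
0.036 [[0.6309, 0.1454], [0.6955, 0.1443]] [[0.6288, 0.023], [0.6937, 0.0215]] [0.66220527 0.08356741 0.036     ] 0.12262333330627914
0.04 [[0.63, 0.1444], [0.6935, 0.1434]] [[0.6279, 0.024], [0.6918, 0.0225]] [0.66081606 0.08356509 0.04      ] 0.12069970247000364
0.032 [array([0.6969, 0.206 ]), array([0.6346, 0.2113]), array([0.6962, 0.1444]), array([0.6338, 0.1468]), array([0.6965, 0.0814]), array([0.6328, 0.0819]), array([0.694 , 0.0178]), array([0.6316, 0.019 ])]
0.036 [array([0.6959, 0.2057]), array([0.6338, 0.211 ]), array([0.6952, 0.1444]), array([0.633 , 0.1468]), array([0.6954, 0.0817]), array([0.6319, 0.0821]), array([0.693 , 0.0183]), array([0.6307, 0.0194])]
0.04 [array([0.6948, 0.2055]), array([0.6329, 0.2108]), array([0.6941, 0.1444]), array([0.6321, 0.1468]), array([0.6944, 0.0819]), array([0.6311, 0.0823]), array([0.6919, 0.0187]), array([0.6299, 0.0199])]
```

Request:
{"op": "arm_command", "data": {
  "deltas": [
    [0, 0, 0, -0.6, 0.07, 0, 1],
    [0, 0, 0, -0.6, 0.07, 2, 1],
    [0, 0, 0, -0.6, 0.07, 4, 1],
    [0, 0, 0, -0.6, 0.07, 5.5, 1],
    [0, 0, 0, -0.6, 0.07, 6.3, 1],
    [0, 0, 0, -0.6, 0.07, 6.3, 1],
    [0, 0, 0, -0.6, 0.07, 6.3, 1],
    [0, 0, 0, -0.6, 0.07, 6.3, 1]
  ]
}}

```text
time_s: 9.3
tcp_pos: [0.665, 0.084, 0.0869]
ee_rot: [[-1.0, 0.019, 0.003], [0.019, 1.0, 0.0], [-0.003, 0.0, -1.0]]
wrist_force: [0.4, -0.3, -0.8]
gripper_width: 0.197
gripper_force: 30.0
```

Request:
{"op": "arm_command", "data": {
  "deltas": [
    [0, 0, 0, 0, 0, 0.3, 1],
    [0, 0, 0, 0, 0, 0.6, 1],
    [0, 0, 0, 0, 0, 0.9, 1],
    [0, 0, 0, 0, 0, 1.2, 1],
    [0, 0, 0, 0, 0, 1.2, 1]
  ]
}}

```text
time_s: 9.72
tcp_pos: [0.6659, 0.0844, 0.0763]
ee_rot: [[-1.0, 0.018, 0.005], [0.018, 1.0, 0.001], [-0.005, 0.001, -1.0]]
wrist_force: [-0.6, 0.3, 6.8]
gripper_width: 0.196
gripper_force: 30.0
```

Request:
{"op": "arm_command", "data": {
  "deltas": [
    [0, 0, 0, 0.2, -0.1, 0.3, 1],
    [0, 0, 0, 0.2, -0.1, 0.6, 1],
    [0, 0, 0, 0.2, -0.1, 0.9, 1],
    [0, 0, 0, 0.2, -0.1, 1.2, 1],
    [0, 0, 0, 0.2, -0.1, 1.4, 1],
    [0, 0, 0, 0.2, -0.1, 1.4, 1]
  ]
}}

```text
time_s: 10.22
tcp_pos: [0.6631, 0.0837, 0.0626]
ee_rot: [[-1.0, 0.017, 0.003], [0.017, 1.0, 0.0], [-0.003, 0.0, -1.0]]
wrist_force: [-3.0, 2.9, 11.8]
gripper_width: 0.193
gripper_force: 30.0
```

Request:
{"op": "arm_command", "data": {
  "deltas": [
    [0, 0, 0, 0, 0, 0.2, 1],
    [0, 0, 0, 0, 0, 0.2, 1],
    [0, 0, 0, 0, 0, 0.2, 1]
  ]
}}

```text
time_s: 10.47
tcp_pos: [0.6632, 0.0837, 0.0625]
ee_rot: [[-1.0, 0.016, 0.004], [0.016, 1.0, 0.0], [-0.004, 0.0, -1.0]]
wrist_force: [-5.7, 2.6, 18.1]
gripper_width: 0.198
gripper_force: 30.0
```

Request:
{"op": "arm_command", "data": {
  "deltas": [
    [0, 0, 0, 0, 0, -0.2, 0.1],
    [0, 0, 0, 0, 0, -0.2, 0.1],
    [0, 0, 0, 0, 0, -0.2, 0.1],
    [0, 0, 0, 0, 0, -0.2, 0.1],
    [0, 0, 0, 0, 0, -2.2, 0.1],
    [0, 0, 0, 0, 0, -5.2, 0.1],
    [0, 0, 0, 0, 0, -9, 0.1],
    [0, 0, 0, 0, 0, -9, 0.1]
  ]
}}

```text
time_s: 11.13
tcp_pos: [0.6661, 0.0833, 0.1551]
ee_rot: [[-1.0, 0.018, 0.013], [0.018, 1.0, 0.001], [-0.013, 0.002, -1.0]]
wrist_force: [1.3, -0.1, 1.8]
gripper_width: 0.449
gripper_force: 0.0
```

Run:
```python
from h import *
go(.4555,.061,.14,158)
t=capture("top"); ends(t,"blk",.017,10,(265,210,375,295)); ends(t,"grn",.056,5,(260,150,310,230)); ends(t,"blu",.017,10,(200,210,260,295))
print(sense()["tcp_pos"],sense()["gripper_width"])
```

```text
rv [0.004 0.012 0.366] cm [21.04 -2.6   1.24] phi 179.0
grn 43 [280.3 202.2] [0.5934 0.0823 0.056 ]
[0.66447591 0.08324112 0.15180654] 0.44797464645013263
```

Request:
{"op": "arm_command", "data": {
  "deltas": [
    [0, 0, 0.366, 21, -2.6, 1, 0],
    [0, 0, 0.366, 21, -2.6, 1, 0],
    [0, 0, 0.366, 21, -2.6, 1, 0],
    [0, 0, 0.366, 21, -2.6, 1, 0],
    [0, 0, 0.366, 21, -2.6, 1, 0],
    [0, 0, 0.366, 21, -2.6, 1, 0],
    [0, 0, 0.366, 21, -2.6, 1, 0],
    [0, 0, 0.366, 21, -2.6, 1, 0]
  ]
}}

```text
time_s: 11.85
tcp_pos: [0.4519, 0.061, 0.1375]
ee_rot: [[-0.927, 0.375, 0.001], [0.375, 0.927, -0.0], [-0.001, 0.0, -1.0]]
wrist_force: [0.3, -0.2, -0.7]
gripper_width: 0.501
gripper_force: 0.0
```

Run:
```python
from h import *
s=sense()["tcp_pos"]; go(.4555,.061,.023,158); print(s)
c=capture("wrist"); ends(c,"blk",box=(150,60,350,262)); ends(c,"blk",box=(225,225,295,262))
print(proj(c,(.522,.034,.017)),proj(c,(.389,.088,.017)),proj(c,s))
```

```text
rv [ 0.     0.001 -0.001] cm [-0.32  0.13 11.45] phi 158.0
[0.45194411 0.06104314 0.13752104]
blk 473 [174.5  65.6] [0.319  0.0363 0.017 ]
blk 588 [259.2 119.1] [0.3895 0.0887 0.017 ]
blk 1001 [208.8 245.3] [ 0.4921 -0.0111  0.017 ]
blk 1423 [314.3 246.5] [0.5362 0.0943 0.017 ]
blk 678 [165.3 249.8] [ 0.4794 -0.0574  0.017 ]
blk 494 [258.5 253.6] [0.5217 0.035  0.017 ]
blk 171 [292.1 242. ] [0.522  0.0739 0.017 ]
blk 494 [258.5 253.6] [0.5217 0.035  0.017 ]
[257.74451493 254.13084749] [258.34642131 118.85791662] [256.9251886 250.468264 ]
```

Request:
{"op": "arm_command", "data": {
  "deltas": [
    [0, 0, 0, -0.3, 0.15, 3, 0],
    [0, 0, 0, -0.3, 0.15, 6, 0],
    [0, 0, 0, -0.3, 0.15, 9, 0],
    [0, 0, 0, -0.3, 0.15, 11.4, 0],
    [0, 0, 0, -0.3, 0.15, 11.4, 0],
    [0, 0, 0, -0.3, 0.15, 11.4, 0.5],
    [0, 0, 0, -0.3, 0.15, 11.4, 1],
    [0, 0, 0, -0.3, 0.15, 11.4, 1]
  ]
}}

```text
time_s: 12.57
tcp_pos: [0.4557, 0.0614, 0.0236]
ee_rot: [[-0.927, 0.376, 0.0], [0.376, 0.927, 0.0], [-0.0, 0.0, -1.0]]
wrist_force: [-0.9, 0.4, 0.8]
gripper_width: 0.356
gripper_force: 0.0
```

Request:
{"op": "arm_command", "data": {
  "deltas": [
    [0, 0, 0, 0, 0, 0, 1],
    [0, 0, 0, 0, 0, 0, 1],
    [0, 0, 0, 0, 0, 0, 1],
    [0, 0, 0, 0, 0, 0, 1],
    [0, 0, 0, 0, 0, 0, 1]
  ]
}}

```text
time_s: 12.98
tcp_pos: [0.4551, 0.0613, 0.0239]
ee_rot: [[-0.927, 0.376, 0.001], [0.376, 0.927, 0.0], [-0.001, 0.001, -1.0]]
wrist_force: [0.8, -0.3, 1.4]
gripper_width: 0.128
gripper_force: 30.0
```

Request:
{"op": "arm_command", "data": {
  "deltas": [
    [0, 0, 0, 0, 0, -3, 1],
    [0, 0, 0, 0, 0, -6, 1],
    [0, 0, 0, 0, 0, -9, 1],
    [0, 0, 0, 0, 0, -12.5, 1],
    [0, 0, 0, 0, 0, -12.5, 1],
    [0, 0, 0, 0, 0, -12.5, 1]
  ]
}}

```text
time_s: 13.48
tcp_pos: [0.4556, 0.0617, 0.1504]
ee_rot: [[-0.927, 0.376, 0.004], [0.376, 0.927, 0.003], [-0.003, 0.004, -1.0]]
wrist_force: [-1.2, -0.3, -1.8]
gripper_width: 0.129
gripper_force: 30.0
```

```bash
python3 -c "
from h import *
go(.6608,-.041,.15,179)"
```

```text
rv [ 0.003  0.004 -0.368] cm [-22.87  -1.81   0.11] phi 157.9
```

Request:
{"op": "arm_command", "data": {
  "deltas": [
    [0, 0, -0.37, -22.9, -1.8, 0, 1],
    [0, 0, -0.37, -22.9, -1.8, 0, 1],
    [0, 0, -0.37, -22.9, -1.8, 0, 1],
    [0, 0, -0.37, -22.9, -1.8, 0, 1],
    [0, 0, -0.37, -22.9, -1.8, 0, 1],
    [0, 0, -0.37, -22.9, -1.8, 0, 1],
    [0, 0, -0.37, -22.9, -1.8, 0, 1],
    [0, 0, -0.37, -22.9, -1.8, 0, 1]
  ]
}}

```text
time_s: 14.15
tcp_pos: [0.6596, -0.0425, 0.145]
ee_rot: [[-1.0, 0.018, -0.006], [0.018, 1.0, -0.0], [0.006, -0.0, -1.0]]
wrist_force: [-1.7, -0.1, -0.8]
gripper_width: 0.128
gripper_force: 30.0
```

Request:
{"op": "arm_command", "data": {
  "deltas": [
    [0, 0, 0, 0, 0, 0, 1],
    [0, 0, 0, 0, 0, 0, 1]
  ]
}}

```text
time_s: 14.32
tcp_pos: [0.6588, -0.041, 0.1476]
ee_rot: [[-1.0, 0.015, -0.003], [0.015, 1.0, -0.0], [0.003, -0.0, -1.0]]
wrist_force: [-0.3, 0.8, -0.9]
gripper_width: 0.124
gripper_force: 30.0
```

Run:
```python
from h import *
go(.661,-.041,.083,179)
c=capture("wrist"); ends(c,"blk",.143,box=(200,60,320,145)); print(sense()["tcp_pos"],sense()["gripper_width"])
```

```text
rv [-0.    -0.003  0.003] cm [-0.24  0.01  6.46] phi 179.2
blk 1889 [255.7 126.4] [ 0.5874 -0.041   0.143 ]
[ 0.65907057 -0.04084847  0.14824383] 0.12608732604329356
```

Request:
{"op": "arm_command", "data": {
  "deltas": [
    [0, 0, 0, -0.2, 0, 2, 1],
    [0, 0, 0, -0.2, 0, 4, 1],
    [0, 0, 0, -0.2, 0, 5.5, 1],
    [0, 0, 0, -0.2, 0, 6.5, 1],
    [0, 0, 0, -0.2, 0, 6.5, 1],
    [0, 0, 0, -0.2, 0, 6.5, 1]
  ]
}}

```text
time_s: 14.87
tcp_pos: [0.6621, -0.0412, 0.0838]
ee_rot: [[-1.0, 0.014, -0.0], [0.014, 1.0, -0.0], [0.0, -0.0, -1.0]]
wrist_force: [-0.3, 0.4, -0.5]
gripper_width: 0.128
gripper_force: 30.0
```

Request:
{"op": "arm_command", "data": {
  "deltas": [
    [0, 0, 0, 0, 0, 0.3, 1],
    [0, 0, 0, 0, 0, 0.6, 1],
    [0, 0, 0, 0, 0, 0.9, 1],
    [0, 0, 0, 0, 0, 1.2, 1],
    [0, 0, 0, 0, 0, 1.5, 1],
    [0, 0, 0, 0, 0, 1.8, 1],
    [0, 0, 0, 0, 0, 2.1, 1],
    [0, 0, 0, 0, 0, 2.1, 1]
  ]
}}

```text
time_s: 15.53
tcp_pos: [0.663, -0.0406, 0.0629]
ee_rot: [[-1.0, 0.015, 0.002], [0.015, 1.0, 0.001], [-0.002, 0.001, -1.0]]
wrist_force: [1.2, 3.3, 3.4]
gripper_width: 0.128
gripper_force: 30.0
```

Request:
{"op": "arm_command", "data": {
  "deltas": [
    [0, 0, 0, 0, 0, 0.2, 1],
    [0, 0, 0, 0, 0, 0.4, 1],
    [0, 0, 0, 0, 0, 0.4, 1],
    [0, 0, 0, 0, 0, 0.4, 1]
  ]
}}

```text
time_s: 15.87
tcp_pos: [0.6631, -0.0407, 0.0626]
ee_rot: [[-1.0, 0.014, 0.003], [0.014, 1.0, 0.0], [-0.003, 0.0, -1.0]]
wrist_force: [-5.8, 6.4, 15.7]
gripper_width: 0.124
gripper_force: 30.0
```

Request:
{"op": "arm_command", "data": {
  "deltas": [
    [0, 0, 0, 0, 0, -0.3, 0.1],
    [0, 0, 0, 0, 0, -0.3, 0.1],
    [0, 0, 0, 0, 0, -0.3, 0.1],
    [0, 0, 0, 0, 0, -0.3, 0.1],
    [0, 0, 0, 0, 0, -2.2, 0.1],
    [0, 0, 0, 0, 0, -5.2, 0.1],
    [0, 0, 0, 0, 0, -9, 0.1],
    [0, 0, 0, 0, 0, -9, 0.1]
  ]
}}

```text
time_s: 16.53
tcp_pos: [0.6665, -0.0422, 0.1563]
ee_rot: [[-1.0, 0.014, 0.013], [0.014, 1.0, -0.001], [-0.013, -0.001, -1.0]]
wrist_force: [1.9, -0.1, 2.0]
gripper_width: 0.446
gripper_force: 0.0
```

Run:
```python
from h import *
t=capture("top"); ends(t,"blu",.017,10,(190,210,280,295)); ends(t,"red",.017,10,(130,170,220,295));ends(t,"yel",.017,10,(130,170,220,295));ends(t,"grn",.056,5,(260,150,310,230))
go(.437,.2335,.15,-172.5);print(sense()["gripper_width"])
```

```text
blu 39 [223.1 230.3] [0.5087 0.2432 0.017 ]
blu 17 [226.2 281.2] [0.3653 0.2243 0.017 ]
red 41 [172.3 187.8] [0.6268 0.4027 0.017 ]
red 46 [186.5 233.6] [0.4936 0.3482 0.017 ]
yel 55 [161.  231.7] [0.4952 0.4226 0.017 ]
yel 36 [175.4 279.8] [0.362 0.368 0.017]
rv [-0.     0.009 -0.146] cm [23.2  27.2   0.11] phi 179.1
0.45342460840320714
```

Request:
{"op": "arm_command", "data": {
  "deltas": [
    [0, 0, -0.146, 20, 23.5, 0, 0],
    [0, 0, -0.146, 20, 23.5, 0, 0],
    [0, 0, -0.146, 20, 23.5, 0, 0],
    [0, 0, -0.146, 20, 23.5, 0, 0],
    [0, 0, -0.146, 20, 23.5, 0, 0],
    [0, 0, -0.146, 20, 23.5, 0, 0],
    [0, 0, -0.146, 20, 23.5, 0, 0],
    [0, 0, -0.146, 20, 23.5, 0, 0]
  ]
}}

```text
time_s: 17.25
tcp_pos: [0.4628, 0.1981, 0.1476]
ee_rot: [[-0.991, -0.133, -0.002], [-0.133, 0.991, -0.001], [0.002, -0.001, -1.0]]
wrist_force: [0.8, -0.2, 0.5]
gripper_width: 0.497
gripper_force: 0.0
```

Request:
{"op": "arm_command", "data": {
  "deltas": [
    [0, 0, 0, 3.7, 3.2, 1, 0],
    [0, 0, 0, 3.7, 3.2, 1, 0],
    [0, 0, 0, 3.7, 3.2, 1, 0]
  ]
}}

```text
time_s: 17.5
tcp_pos: [0.4226, 0.2235, 0.1372]
ee_rot: [[-0.991, -0.134, -0.003], [-0.134, 0.991, -0.002], [0.003, -0.002, -1.0]]
wrist_force: [0.3, -0.2, -0.8]
gripper_width: 0.503
gripper_force: 0.0
```

Run:
```python
from h import *
s=sense()["tcp_pos"]; go(.437,.2335,.023,-172.5); print(s)
c=capture("wrist"); ends(c,"blu",box=(200,60,320,265))
t=capture("top"); ends(t,"grn",.056,5,(260,150,310,230)); ends(t,"blk",.056,5,(300,190,340,225))
```

```text
rv [-0.002 -0.003  0.003] cm [-1.59  0.82 11.42] phi -172.3
[0.42262528 0.22347441 0.13722859]
blu 492 [267.8 133.7] [0.3662 0.2257 0.017 ]
grn 39 [282.4 159.4] [0.7203 0.0812 0.056 ]
grn 41 [279.5 208.2] [0.5759 0.0838 0.056 ]
blk 6 [331.  201.5] [ 0.6029 -0.0623  0.056 ]
blk 52 [323.9 204.9] [ 0.5921 -0.0422  0.056 ]
```

Request:
{"op": "arm_command", "data": {
  "deltas": [
    [0, 0, 0, -1.6, 0.9, 0, 0],
    [0, 0, 0, -1.6, 0.9, 3, 0],
    [0, 0, 0, -1.6, 0.9, 6, 0],
    [0, 0, 0, -1.6, 0.9, 9, 0],
    [0, 0, 0, -1.6, 0.9, 11.4, 0],
    [0, 0, 0, -1.6, 0.9, 11.4, 0],
    [0, 0, 0, -1.6, 0.9, 11.4, 1],
    [0, 0, 0, -1.6, 0.9, 11.4, 1]
  ]
}}

```text
time_s: 18.27
tcp_pos: [0.4407, 0.2339, 0.0246]
ee_rot: [[-0.992, -0.129, 0.0], [-0.129, 0.992, -0.0], [-0.0, -0.0, -1.0]]
wrist_force: [-0.1, -0.2, 0.9]
gripper_width: 0.423
gripper_force: 0.0
```

Request:
{"op": "arm_command", "data": {
  "deltas": [
    [0, 0, 0, 0, 0, 0, 1],
    [0, 0, 0, 0, 0, 0, 1],
    [0, 0, 0, 0, 0, 0, 1],
    [0, 0, 0, 0, 0, 0, 1]
  ]
}}

```text
time_s: 18.6
tcp_pos: [0.4403, 0.2347, 0.0254]
ee_rot: [[-0.991, -0.131, 0.002], [-0.131, 0.991, 0.001], [-0.002, 0.001, -1.0]]
wrist_force: [0.8, -1.3, 1.4]
gripper_width: 0.23
gripper_force: 30.0
```

Request:
{"op": "arm_command", "data": {
  "deltas": [
    [0, 0, 0, 0, 0, -3, 1],
    [0, 0, 0, 0, 0, -6, 1],
    [0, 0, 0, 0, 0, -9, 1],
    [0, 0, 0, 0, 0, -12.5, 1],
    [0, 0, 0, 0, 0, -12.5, 1],
    [0, 0, 0, 0, 0, -12.5, 1]
  ]
}}

```text
time_s: 19.1
tcp_pos: [0.4401, 0.235, 0.1514]
ee_rot: [[-0.991, -0.13, 0.003], [-0.13, 0.991, 0.004], [-0.003, 0.003, -1.0]]
wrist_force: [-0.3, -0.0, -2.4]
gripper_width: 0.234
gripper_force: 30.0
```

```bash
python3 -c "
from h import *
go(.6641,.145,.15,179)"
```

```text
rv [0.004 0.003 0.148] cm [-21.04 -11.85   0.18] phi -172.5
```

Request:
{"op": "arm_command", "data": {
  "deltas": [
    [0, 0, 0.148, -21.4, -11.9, 0, 1],
    [0, 0, 0.148, -21.4, -11.9, 0, 1],
    [0, 0, 0.148, -21.4, -11.9, 0, 1],
    [0, 0, 0.148, -21.4, -11.9, 0, 1],
    [0, 0, 0.148, -21.4, -11.9, 0, 1],
    [0, 0, 0.148, -21.4, -11.9, 0, 1],
    [0, 0, 0.148, -21.4, -11.9, 0, 1],
    [0, 0, 0.148, -21.4, -11.9, 0, 1]
  ]
}}

```text
time_s: 19.77
tcp_pos: [0.6671, 0.1426, 0.1453]
ee_rot: [[-1.0, 0.021, -0.006], [0.021, 1.0, -0.002], [0.006, -0.002, -1.0]]
wrist_force: [-0.5, -0.5, -2.4]
gripper_width: 0.231
gripper_force: 30.0
```

Request:
{"op": "arm_command", "data": {
  "deltas": [
    [0, 0, 0, 0, 0, 0, 1],
    [0, 0, 0, 0, 0, 0, 1]
  ]
}}

```text
time_s: 19.93
tcp_pos: [0.6658, 0.1446, 0.1482]
ee_rot: [[-1.0, 0.017, -0.003], [0.017, 1.0, -0.001], [0.003, -0.001, -1.0]]
wrist_force: [-0.1, 0.2, -2.2]
gripper_width: 0.233
gripper_force: 30.0
```

Run:
```python
from h import *
go(.667,.145,.083,179)
c=capture("wrist"); ends(c,"blu",.142,box=(200,60,320,145)); ends(c,"grn",.056); ends(c,"blk",.056,box=(0,60,130,170)); print(sense()["tcp_pos"],sense()["gripper_width"])
cv2.imwrite("pics/w4.png",c["pixels"])
```

```text
rv [-0.001 -0.003  0.001] cm [-0.14  0.05  6.52] phi 179.1
blu 1672 [256.7 118.8] [0.5906 0.1453 0.142 ]
grn 631 [181.   94.2] [0.5748 0.0839 0.056 ]
grn 43 [207.  159.4] [0.6289 0.1012 0.056 ]
grn 74 [208.9 217.9] [0.6842 0.0992 0.056 ]
blk 935 [ 33.7 118.8] [ 0.5924 -0.0412  0.056 ]
blk 43 [ 51.6 135.5] [ 0.6063 -0.0295  0.056 ]
blk 304 [ 20.5 144.4] [ 0.6134 -0.058   0.056 ]
blk 28 [ 54.2 152.2] [ 0.6206 -0.0307  0.056 ]
blk 143 [ 71.7 159.1] [ 0.6268 -0.0169  0.056 ]
[0.66598858 0.14483798 0.14896398] 0.2280265252103931
```

View pics/w4.png

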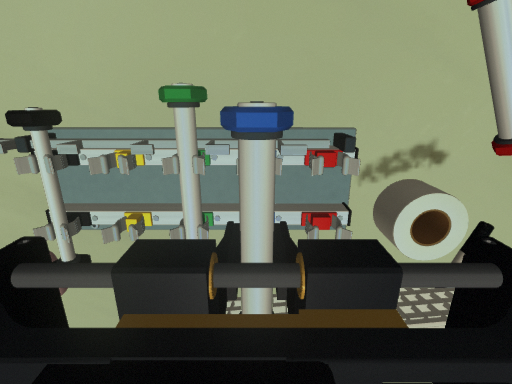

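Request:
{"op": "arm_command", "data": {
  "deltas": [
    [0, 0, 0, -0.1, 0.05, 2, 1],
    [0, 0, 0, -0.1, 0.05, 4, 1],
    [0, 0, 0, -0.1, 0.05, 5, 1],
    [0, 0, 0, -0.1, 0.05, 6, 1],
    [0, 0, 0, -0.1, 0.05, 6, 1],
    [0, 0, 0, -0.1, 0.05, 6, 1]
  ]
}}

```text
time_s: 20.48
tcp_pos: [0.6683, 0.145, 0.0897]
ee_rot: [[-1.0, 0.016, -0.0], [0.016, 1.0, -0.0], [0.0, -0.0, -1.0]]
wrist_force: [1.2, 0.4, -1.1]
gripper_width: 0.229
gripper_force: 30.0
```

Request:
{"op": "arm_command", "data": {
  "deltas": [
    [0, 0, 0, 0, 0, 0.4, 1],
    [0, 0, 0, 0, 0, 0.8, 1],
    [0, 0, 0, 0, 0, 1.1, 1],
    [0, 0, 0, 0, 0, 1.4, 1],
    [0, 0, 0, 0, 0, 1.7, 1],
    [0, 0, 0, 0, 0, 2.0, 1],
    [0, 0, 0, 0, 0, 2.3, 1],
    [0, 0, 0, 0, 0, 2.5, 1]
  ]
}}

```text
time_s: 21.15
tcp_pos: [0.6692, 0.1457, 0.0651]
ee_rot: [[-1.0, 0.017, 0.003], [0.017, 1.0, 0.002], [-0.003, 0.002, -1.0]]
wrist_force: [0.2, 1.3, -4.0]
gripper_width: 0.233
gripper_force: 30.0
```

Request:
{"op": "arm_command", "data": {
  "deltas": [
    [0, 0, 0, 0, 0, 0.2, 1],
    [0, 0, 0, 0, 0, 0.4, 1],
    [0, 0, 0, 0, 0, 0.4, 1]
  ]
}}

```text
time_s: 21.4
tcp_pos: [0.669, 0.1455, 0.0642]
ee_rot: [[-1.0, 0.016, 0.002], [0.016, 1.0, 0.0], [-0.002, 0.0, -1.0]]
wrist_force: [-4.9, 2.2, 14.4]
gripper_width: 0.228
gripper_force: 30.0
```

Request:
{"op": "arm_command", "data": {
  "deltas": [
    [0, 0, 0, 0, 0, -0.3, 0.1],
    [0, 0, 0, 0, 0, -0.3, 0.1],
    [0, 0, 0, 0, 0, -0.3, 0.1],
    [0, 0, 0, 0, 0, -0.3, 0.1],
    [0, 0, 0, 0, 0, -2.2, 0.1],
    [0, 0, 0, 0, 0, -5.2, 0.1],
    [0, 0, 0, 0, 0, -9, 0.1],
    [0, 0, 0, 0, 0, -9, 0.1]
  ]
}}

```text
time_s: 22.07
tcp_pos: [0.6726, 0.1454, 0.1586]
ee_rot: [[-1.0, 0.016, 0.013], [0.016, 1.0, 0.003], [-0.013, 0.003, -1.0]]
wrist_force: [1.1, 0.1, 2.1]
gripper_width: 0.453
gripper_force: 0.0
```

Run:
```python
from h import *
t=capture("top"); ends(t,"red",.017,10,(130,170,220,295));ends(t,"yel",.017,10,(130,170,220,295));ends(t,"grn",.056,5,(260,150,310,230))
go(.560,.3755,.15,-157.7);print(sense()["gripper_width"])
```

```text
red 14 [168.9 189.4] [0.6216 0.4123 0.017 ]
yel 55 [161.  231.7] [0.4952 0.4226 0.017 ]
yel 36 [175.4 279.8] [0.362 0.368 0.017]
grn 42 [279.5 208.1] [0.5761 0.0838 0.056 ]
rv [ 0.001  0.009 -0.406] cm [11.49 22.83  0.49] phi 179.0
0.4501293560969199
```

Request:
{"op": "arm_command", "data": {
  "deltas": [
    [0, 0, -0.406, 11.5, 22.8, 0.5, 0],
    [0, 0, -0.406, 11.5, 22.8, 0.5, 0],
    [0, 0, -0.406, 11.5, 22.8, 0.5, 0],
    [0, 0, -0.406, 11.5, 22.8, 0.5, 0],
    [0, 0, -0.406, 11.5, 22.8, 0.5, 0],
    [0, 0, -0.406, 11.5, 22.8, 0.5, 0],
    [0, 0, -0.406, 11.5, 22.8, 0.5, 0],
    [0, 0, -0.406, 11.5, 22.8, 0.5, 0]
  ]
}}

```text
time_s: 22.78
tcp_pos: [0.5556, 0.3767, 0.1439]
ee_rot: [[-0.924, -0.383, -0.002], [-0.383, 0.924, -0.002], [0.002, -0.001, -1.0]]
wrist_force: [-0.5, -0.3, 0.6]
gripper_width: 0.503
gripper_force: 0.0
```

Request:
{"op": "arm_command", "data": {
  "deltas": [
    [0, 0, 0, 0, 0, 0, 0],
    [0, 0, 0, 0, 0, 0, 0]
  ]
}}

```text
time_s: 22.95
tcp_pos: [0.5577, 0.3732, 0.1448]
ee_rot: [[-0.926, -0.378, -0.001], [-0.378, 0.926, -0.001], [0.002, -0.001, -1.0]]
wrist_force: [-0.8, -0.5, -0.1]
gripper_width: 0.5
gripper_force: 0.0
```

Run:
```python
from h import *
s=sense()["tcp_pos"]; go(.560,.3755,.025,-157.7); print(s)
c=capture("wrist"); ends(c,"red",box=(180,60,340,268))
```

```text
rv [-0.001 -0.002 -0.002] cm [-0.32  0.13 11.98] phi -157.8
[0.55771258 0.37321795 0.14477835]
red 504 [259.4 118.1] [0.4926 0.3486 0.017 ]
red 320 [259.4 255.4] [0.631  0.4058 0.017 ]
```

Request:
{"op": "arm_command", "data": {
  "deltas": [
    [0, 0, 0, -0.35, 0.2, 3, 0],
    [0, 0, 0, -0.35, 0.2, 6, 0],
    [0, 0, 0, -0.35, 0.2, 9, 0],
    [0, 0, 0, -0.35, 0.2, 12, 0],
    [0, 0, 0, -0.35, 0.2, 12, 0],
    [0, 0, 0, -0.35, 0.2, 12, 0.5],
    [0, 0, 0, -0.35, 0.2, 12, 1],
    [0, 0, 0, -0.35, 0.2, 12, 1]
  ]
}}

```text
time_s: 23.67
tcp_pos: [0.5607, 0.3778, 0.0273]
ee_rot: [[-0.926, -0.378, 0.001], [-0.378, 0.926, 0.001], [-0.002, 0.001, -1.0]]
wrist_force: [-0.8, -0.9, -0.2]
gripper_width: 0.353
gripper_force: 0.0
```

Request:
{"op": "arm_command", "data": {
  "deltas": [
    [0, 0, 0, 0, 0, 0, 1],
    [0, 0, 0, 0, 0, 0, 1],
    [0, 0, 0, 0, 0, 0, 1],
    [0, 0, 0, 0, 0, 0, 1]
  ]
}}

```text
time_s: 24.0
tcp_pos: [0.5604, 0.378, 0.0271]
ee_rot: [[-0.925, -0.379, 0.001], [-0.379, 0.925, 0.001], [-0.002, -0.0, -1.0]]
wrist_force: [-1.2, -2.5, 6.9]
gripper_width: 0.263
gripper_force: 30.0
```

Request:
{"op": "arm_command", "data": {
  "deltas": [
    [0, 0, 0, 0, 0, -3, 1],
    [0, 0, 0, 0, 0, -6, 1],
    [0, 0, 0, 0, 0, -9, 1],
    [0, 0, 0, 0, 0, -12.5, 1],
    [0, 0, 0, 0, 0, -12.5, 1],
    [0, 0, 0, 0, 0, -12.5, 1]
  ]
}}

```text
time_s: 24.5
tcp_pos: [0.5602, 0.3789, 0.1528]
ee_rot: [[-0.925, -0.379, 0.003], [-0.379, 0.925, 0.004], [-0.004, 0.003, -1.0]]
wrist_force: [0.0, -0.5, -2.0]
gripper_width: 0.266
gripper_force: 30.0
```

```bash
python3 -c "
from h import *
go(.6652,.207,.15,179)"
```

```text
rv [0.003 0.004 0.406] cm [ -3.2  -19.88   0.24] phi -157.7
```

Request:
{"op": "arm_command", "data": {
  "deltas": [
    [0, 0, 0.406, -3.3, -19.9, 0, 1],
    [0, 0, 0.406, -3.3, -19.9, 0, 1],
    [0, 0, 0.406, -3.3, -19.9, 0, 1],
    [0, 0, 0.406, -3.3, -19.9, 0, 1],
    [0, 0, 0.406, -3.3, -19.9, 0, 1],
    [0, 0, 0.406, -3.3, -19.9, 0, 1],
    [0, 0, 0.406, -3.3, -19.9, 0, 1],
    [0, 0, 0.406, -3.3, -19.9, 0, 1]
  ]
}}

```text
time_s: 25.17
tcp_pos: [0.6648, 0.2059, 0.1483]
ee_rot: [[-1.0, 0.018, -0.004], [0.018, 1.0, -0.001], [0.004, -0.001, -1.0]]
wrist_force: [-0.3, 0.3, -2.2]
gripper_width: 0.269
gripper_force: 30.0
```

Request:
{"op": "arm_command", "data": {
  "deltas": [
    [0, 0, 0, 0, 0, 0, 1],
    [0, 0, 0, 0, 0, 0, 1]
  ]
}}

```text
time_s: 25.33
tcp_pos: [0.6649, 0.2076, 0.1499]
ee_rot: [[-1.0, 0.015, -0.001], [0.015, 1.0, -0.0], [0.001, -0.0, -1.0]]
wrist_force: [0.0, -0.2, -1.6]
gripper_width: 0.264
gripper_force: 30.0
```

Run:
```python
from h import *
go(.6655,.207,.09,179)
c=capture("wrist"); ends(c,"red",.142,box=(200,60,320,145)); ends(c,"blu",.056,50); ends(c,"grn",.056,50); print(sense()["tcp_pos"],sense()["gripper_width"])
```

```text
rv [-0.    -0.001  0.002] cm [-0.07 -0.05  5.99] phi 179.1
red 1661 [256.2 121.4] [0.5912 0.2079 0.142 ]
blu 633 [182.6 119.6] [0.5943 0.1458 0.056 ]
blu 80 [209.  218.8] [0.6852 0.162  0.056 ]
grn 616 [104.3  96.1] [0.5748 0.0834 0.056 ]
grn 58 [141.3 161. ] [0.6291 0.106  0.056 ]
grn 84 [148.4 219.5] [0.6851 0.1048 0.056 ]
[0.66504747 0.20760484 0.1501849 ] 0.2706777933527947
```

Request:
{"op": "arm_command", "data": {
  "deltas": [
    [0, 0, 0, 0.1, -0.05, 2, 1],
    [0, 0, 0, 0.1, -0.05, 4, 1],
    [0, 0, 0, 0.1, -0.05, 5, 1],
    [0, 0, 0, 0.1, -0.05, 5.8, 1],
    [0, 0, 0, 0.1, -0.05, 5.8, 1],
    [0, 0, 0, 0.1, -0.05, 5.8, 1]
  ]
}}

```text
time_s: 25.88
tcp_pos: [0.665, 0.2062, 0.0927]
ee_rot: [[-1.0, 0.016, 0.0], [0.016, 1.0, -0.0], [-0.0, -0.0, -1.0]]
wrist_force: [-0.1, -0.3, -1.7]
gripper_width: 0.267
gripper_force: 30.0
```

Request:
{"op": "arm_command", "data": {
  "deltas": [
    [0, 0, 0, 0, 0, 0.4, 1],
    [0, 0, 0, 0, 0, 0.8, 1],
    [0, 0, 0, 0, 0, 1.1, 1],
    [0, 0, 0, 0, 0, 1.4, 1],
    [0, 0, 0, 0, 0, 1.7, 1],
    [0, 0, 0, 0, 0, 2.0, 1],
    [0, 0, 0, 0, 0, 2.3, 1],
    [0, 0, 0, 0, 0, 2.6, 1]
  ]
}}

```text
time_s: 26.55
tcp_pos: [0.6665, 0.2075, 0.0682]
ee_rot: [[-1.0, 0.017, 0.006], [0.017, 1.0, 0.004], [-0.006, 0.004, -1.0]]
wrist_force: [-0.2, 4.8, -5.2]
gripper_width: 0.265
gripper_force: 30.0
```

Request:
{"op": "arm_command", "data": {
  "deltas": [
    [0, 0, 0, 0, 0, 0.2, 1],
    [0, 0, 0, 0, 0, 0.4, 1],
    [0, 0, 0, 0, 0, 0.4, 1]
  ]
}}

```text
time_s: 26.8
tcp_pos: [0.6656, 0.207, 0.0659]
ee_rot: [[-1.0, 0.016, 0.003], [0.016, 1.0, 0.001], [-0.003, 0.001, -1.0]]
wrist_force: [-4.7, 4.4, 11.8]
gripper_width: 0.269
gripper_force: 30.0
```

Request:
{"op": "arm_command", "data": {
  "deltas": [
    [0, 0, 0, 0, 0, -0.3, 0],
    [0, 0, 0, 0, 0, -0.3, 0],
    [0, 0, 0, 0, 0, -0.3, 0],
    [0, 0, 0, 0, 0, -0.3, 0],
    [0, 0, 0, 0, 0, -2.2, 0],
    [0, 0, 0, 0, 0, -5.2, 0],
    [0, 0, 0, 0, 0, -9, 0],
    [0, 0, 0, 0, 0, -9, 0]
  ]
}}

```text
time_s: 27.47
tcp_pos: [0.6688, 0.2064, 0.1607]
ee_rot: [[-1.0, 0.016, 0.013], [0.016, 1.0, 0.003], [-0.013, 0.004, -1.0]]
wrist_force: [1.3, 0.4, 2.6]
gripper_width: 0.499
gripper_force: 0.0
```

Run:
```python
from h import *
t=capture("top"); ends(t,"yel",.017,10,(130,170,220,295));ends(t,"grn",.056,5,(260,150,310,230))
go(.4286,.3955,.15,-157.4);print(sense()["gripper_width"])
```

```text
grn 41 [282.2 159.5] [0.7201 0.0818 0.056 ]
grn 41 [279.5 208.2] [0.5759 0.0838 0.056 ]
rv [ 0.001  0.009 -0.411] cm [24.19 18.52  0.6 ] phi 179.0
0.49701420074303887
```

Request:
{"op": "arm_command", "data": {
  "deltas": [
    [0, 0, -0.411, 24.2, 18.5, 0.6, 0],
    [0, 0, -0.411, 24.2, 18.5, 0.6, 0],
    [0, 0, -0.411, 24.2, 18.5, 0.6, 0],
    [0, 0, -0.411, 24.2, 18.5, 0.6, 0],
    [0, 0, -0.411, 24.2, 18.5, 0.6, 0],
    [0, 0, -0.411, 24.2, 18.5, 0.6, 0],
    [0, 0, -0.411, 24.2, 18.5, 0.6, 0],
    [0, 0, -0.411, 24.2, 18.5, 0.6, 0]
  ]
}}

```text
time_s: 28.18
tcp_pos: [0.4221, 0.3965, 0.1454]
ee_rot: [[-0.922, -0.387, -0.002], [-0.387, 0.922, -0.002], [0.003, -0.001, -1.0]]
wrist_force: [0.3, -0.5, -0.1]
gripper_width: 0.5
gripper_force: 0.0
```

Request:
{"op": "arm_command", "data": {
  "deltas": [
    [0, 0, 0, 0, 0, 0, 0],
    [0, 0, 0, 0, 0, 0, 0]
  ]
}}

```text
time_s: 28.35
tcp_pos: [0.4255, 0.3947, 0.1457]
ee_rot: [[-0.923, -0.385, -0.001], [-0.385, 0.923, -0.002], [0.001, -0.001, -1.0]]
wrist_force: [0.6, 0.1, -0.0]
gripper_width: 0.503
gripper_force: 0.0
```

Run:
```python
from h import *
s=sense()["tcp_pos"]; go(.4286,.3955,.023,-157.4); print(s)
c=capture("wrist"); ends(c,"yel",box=(180,60,340,268))
```

```text
rv [-0.001 -0.001  0.001] cm [-0.34 -0.04 12.27] phi -157.4
[0.4254693  0.39474789 0.14574953]
yel 528 [259.  119.3] [0.3618 0.3696 0.017 ]
yel 414 [258.  254.2] [0.4981 0.426  0.017 ]
yel 113 [334.4 259.2] [0.4705 0.5083 0.017 ]
```

Request:
{"op": "arm_command", "data": {
  "deltas": [
    [0, 0, 0, -0.4, 0.1, 3, 0],
    [0, 0, 0, -0.4, 0.1, 6, 0],
    [0, 0, 0, -0.4, 0.1, 9, 0],
    [0, 0, 0, -0.4, 0.1, 12.2, 0],
    [0, 0, 0, -0.4, 0.1, 12.2, 0],
    [0, 0, 0, -0.4, 0.1, 12.2, 0.5],
    [0, 0, 0, -0.4, 0.1, 12.2, 1],
    [0, 0, 0, -0.4, 0.1, 12.2, 1]
  ]
}}

```text
time_s: 29.07
tcp_pos: [0.4302, 0.3966, 0.0246]
ee_rot: [[-0.924, -0.382, -0.0], [-0.382, 0.924, -0.0], [0.0, -0.0, -1.0]]
wrist_force: [0.7, -0.2, -0.0]
gripper_width: 0.355
gripper_force: 0.0
```

Request:
{"op": "arm_command", "data": {
  "deltas": [
    [0, 0, 0, 0, 0, 0, 1],
    [0, 0, 0, 0, 0, 0, 1],
    [0, 0, 0, 0, 0, 0, 1],
    [0, 0, 0, 0, 0, 0, 1],
    [0, 0, 0, 0, 0, 0, 1]
  ]
}}

```text
time_s: 29.48
tcp_pos: [0.4296, 0.3974, 0.025]
ee_rot: [[-0.923, -0.384, 0.001], [-0.384, 0.923, 0.0], [-0.001, 0.0, -1.0]]
wrist_force: [1.0, -1.6, 1.6]
gripper_width: 0.165
gripper_force: 30.0
```

Request:
{"op": "arm_command", "data": {
  "deltas": [
    [0, 0, 0, 0, 0, -3, 1],
    [0, 0, 0, 0, 0, -6, 1],
    [0, 0, 0, 0, 0, -9, 1],
    [0, 0, 0, 0, 0, -12.5, 1],
    [0, 0, 0, 0, 0, -12.5, 1],
    [0, 0, 0, 0, 0, -12.5, 1]
  ]
}}

```text
time_s: 29.98
tcp_pos: [0.4296, 0.3983, 0.1517]
ee_rot: [[-0.923, -0.384, 0.002], [-0.384, 0.923, 0.004], [-0.004, 0.003, -1.0]]
wrist_force: [0.4, -1.2, -1.9]
gripper_width: 0.162
gripper_force: 30.0
```

```bash
python3 -c "
from h import *
go(.6619,.021,.15,179)"
```

```text
rv [0.004 0.003 0.411] cm [ -6.97 -43.76   0.06] phi -157.4
```

Request:
{"op": "arm_command", "data": {
  "deltas": [
    [0, 0, 0.411, -4.8, -30, 0, 1],
    [0, 0, 0.411, -4.8, -30, 0, 1],
    [0, 0, 0.411, -4.8, -30, 0, 1],
    [0, 0, 0.411, -4.8, -30, 0, 1],
    [0, 0, 0.411, -4.8, -30, 0, 1],
    [0, 0, 0.411, -4.8, -30, 0, 1],
    [0, 0, 0.411, -4.8, -30, 0, 1],
    [0, 0, 0.411, -4.8, -30, 0, 1]
  ]
}}

```text
time_s: 30.65
tcp_pos: [0.5895, 0.134, 0.1472]
ee_rot: [[-1.0, 0.022, -0.004], [0.022, 1.0, -0.002], [0.004, -0.002, -1.0]]
wrist_force: [0.1, 0.6, -1.4]
gripper_width: 0.163
gripper_force: 30.0
```

```bash
python3 -c "
from h import *
go(.6619,.021,.15,179)"
```

```text
rv [-0.002 -0.004 -0.005] cm [ -7.48 -11.14  -0.28] phi 178.7
```

Request:
{"op": "arm_command", "data": {
  "deltas": [
    [0, 0, 0, -7.4, -11.2, 0, 1],
    [0, 0, 0, -7.4, -11.2, 0, 1],
    [0, 0, 0, -7.4, -11.2, 0, 1],
    [0, 0, 0, -7.4, -11.2, 0, 1],
    [0, 0, 0, -7.4, -11.2, 0, 1],
    [0, 0, 0, -7.4, -11.2, 0, 1],
    [0, 0, 0, -7.4, -11.2, 0, 1]
  ]
}}

```text
time_s: 31.23
tcp_pos: [0.6597, 0.0264, 0.1483]
ee_rot: [[-1.0, 0.017, -0.003], [0.017, 1.0, -0.0], [0.003, -0.0, -1.0]]
wrist_force: [0.3, 0.2, -0.9]
gripper_width: 0.162
gripper_force: 30.0
```

Run:
```python
from h import *
go(.6619,.021,.085,179)
c=capture("wrist"); ends(c,"yel",.143,box=(200,60,320,145)); ends(c,"blu",.056,150); ends(c,"grn",.056,150); print(sense()["tcp_pos"],sense()["gripper_width"])
```

```text
rv [-0.    -0.003  0.001] cm [-0.25 -0.54  6.33] phi 179.1
yel 1757 [256.8 122.8] [0.5865 0.0271 0.143 ]
blu 696 [399.2 122.7] [0.594  0.1464 0.056 ]
blu 150 [362.9 221.3] [0.6836 0.1252 0.056 ]
grn 701 [327.   99.5] [0.5746 0.0848 0.056 ]
[0.6598289  0.02680055 0.14881305] 0.16315312874876645
```

Request:
{"op": "arm_command", "data": {
  "deltas": [
    [0, 0, 0, -0.15, -0.55, 0, 1],
    [0, 0, 0, -0.15, -0.55, 2, 1],
    [0, 0, 0, -0.15, -0.55, 4, 1],
    [0, 0, 0, -0.15, -0.55, 5, 1],
    [0, 0, 0, -0.15, -0.55, 6, 1],
    [0, 0, 0, -0.15, -0.55, 6, 1],
    [0, 0, 0, -0.15, -0.55, 6, 1]
  ]
}}

```text
time_s: 31.87
tcp_pos: [0.6623, 0.0202, 0.0896]
ee_rot: [[-1.0, 0.016, -0.0], [0.016, 1.0, -0.0], [0.0, -0.0, -1.0]]
wrist_force: [0.3, -0.4, -1.1]
gripper_width: 0.158
gripper_force: 30.0
```

Request:
{"op": "arm_command", "data": {
  "deltas": [
    [0, 0, 0, 0, 0.07, 0.4, 1],
    [0, 0, 0, 0, 0.07, 0.8, 1],
    [0, 0, 0, 0, 0.07, 1.1, 1],
    [0, 0, 0, 0, 0.07, 1.4, 1],
    [0, 0, 0, 0, 0.07, 1.7, 1],
    [0, 0, 0, 0, 0.07, 2.0, 1],
    [0, 0, 0, 0, 0.07, 2.3, 1],
    [0, 0, 0, 0, 0.07, 2.6, 1]
  ]
}}

```text
time_s: 32.53
tcp_pos: [0.6643, 0.0219, 0.0653]
ee_rot: [[-1.0, 0.016, 0.006], [0.016, 1.0, 0.002], [-0.006, 0.002, -1.0]]
wrist_force: [1.4, 3.4, -3.1]
gripper_width: 0.164
gripper_force: 30.0
```

Request:
{"op": "arm_command", "data": {
  "deltas": [
    [0, 0, 0, 0, 0, 0.2, 1],
    [0, 0, 0, 0, 0, 0.4, 1],
    [0, 0, 0, 0, 0, 0.4, 1]
  ]
}}

```text
time_s: 32.78
tcp_pos: [0.6636, 0.0216, 0.0637]
ee_rot: [[-1.0, 0.015, 0.004], [0.015, 1.0, 0.0], [-0.004, 0.0, -1.0]]
wrist_force: [-4.7, 5.0, 15.6]
gripper_width: 0.164
gripper_force: 30.0
```

Request:
{"op": "arm_command", "data": {
  "deltas": [
    [0, 0, 0, 0, 0, -0.3, 0],
    [0, 0, 0, 0, 0, -0.3, 0],
    [0, 0, 0, 0, 0, -0.3, 0],
    [0, 0, 0, 0, 0, -0.3, 0],
    [0, 0, 0, 0, 0, -2.2, 0],
    [0, 0, 0, 0, 0, -5.2, 0],
    [0, 0, 0, 0, 0, -8, 0],
    [0, 0, 0, 0, 0, -8, 0]
  ]
}}

```text
time_s: 33.45
tcp_pos: [0.6656, 0.0205, 0.1455]
ee_rot: [[-1.0, 0.016, 0.01], [0.016, 1.0, 0.0], [-0.01, 0.0, -1.0]]
wrist_force: [0.8, 0.4, 0.8]
gripper_width: 0.496
gripper_force: 0.0
```

Run:
```python
from h import *
go(.654,.0838,.064,179); print(sense()["gripper_width"])
```

```text
rv [0.    0.01  0.001] cm [1.35 6.31 8.14] phi 179.1
0.4964088838266477
```

Request:
{"op": "arm_command", "data": {
  "deltas": [
    [0, 0, 0, 1.1, 6.3, 0, 0],
    [0, 0, 0, 1.1, 6.3, 0, 0],
    [0, 0, 0, 1.1, 6.3, 0, 0],
    [0, 0, 0, 1.1, 6.3, 3, 0],
    [0, 0, 0, 1.1, 6.3, 6, 0],
    [0, 0, 0, 1.1, 6.3, 8, 0],
    [0, 0, 0, 1.1, 6.3, 8, 0.5],
    [0, 0, 0, 1.1, 6.3, 8, 1]
  ]
}}

```text
time_s: 34.12
tcp_pos: [0.6517, 0.083, 0.058]
ee_rot: [[-1.0, 0.017, -0.003], [0.017, 1.0, -0.002], [0.003, -0.002, -1.0]]
wrist_force: [-0.0, -0.0, 0.8]
gripper_width: 0.421
gripper_force: 0.0
```

Request:
{"op": "arm_command", "data": {
  "deltas": [
    [0, 0, 0, 0, 0, 0, 1],
    [0, 0, 0, 0, 0, 0, 1],
    [0, 0, 0, 0, 0, 0, 1],
    [0, 0, 0, 0, 0, 0, 1]
  ]
}}

```text
time_s: 34.45
tcp_pos: [0.6534, 0.084, 0.0613]
ee_rot: [[-1.0, 0.017, 0.003], [0.017, 1.0, 0.001], [-0.003, 0.001, -1.0]]
wrist_force: [0.4, -0.1, 1.9]
gripper_width: 0.194
gripper_force: 30.0
```

Now slide it +16 mm along x (tool −x).

Request:
{"op": "arm_command", "data": {
  "deltas": [
    [0, 0, 0, -0.3, 0, 0, 1],
    [0, 0, 0, -0.6, 0, 0, 1],
    [0, 0, 0, -0.9, 0, 0, 1],
    [0, 0, 0, -1.2, 0, 0, 1],
    [0, 0, 0, -1.6, 0, 0, 1],
    [0, 0, 0, -1.7, 0, 0, 1],
    [0, 0, 0, -1.7, 0, 0, 1]
  ]
}}

```text
time_s: 35.03
tcp_pos: [0.6696, 0.0836, 0.0613]
ee_rot: [[-1.0, 0.017, 0.001], [0.017, 1.0, -0.0], [-0.001, -0.0, -1.0]]
wrist_force: [-2.8, 0.3, 6.3]
gripper_width: 0.194
gripper_force: 30.0
```

Run:
```python
from h import *
c=capture("wrist"); ends(c,"grn",.056,100); t=capture("top"); ends(t,"grn",.056,5,(260,150,310,230))
```

```text
grn 1723 [256.9 112.4] [0.5912 0.0845 0.056 ]
grn 47 [280.3 202.7] [0.5918 0.0822 0.056 ]
```

Request:
{"op": "arm_command", "data": {
  "deltas": [
    [0, 0, 0, 0, 0, 0.3, 1],
    [0, 0, 0, 0, 0, 0.3, 1],
    [0, 0, 0, 0, 0, 0.3, 1]
  ]
}}

```text
time_s: 35.38
tcp_pos: [0.6697, 0.0836, 0.0611]
ee_rot: [[-1.0, 0.016, 0.002], [0.016, 1.0, -0.001], [-0.002, -0.0, -1.0]]
wrist_force: [-7.5, 0.9, 16.2]
gripper_width: 0.198
gripper_force: 30.0
```

Request:
{"op": "arm_command", "data": {
  "deltas": [
    [0, 0, 0, 0, 0, -0.3, 0],
    [0, 0, 0, 0, 0, -0.3, 0],
    [0, 0, 0, 0, 0, -0.3, 0],
    [0, 0, 0, 0, 0, -0.3, 0],
    [0, 0, 0, 0, 0, -3, 0],
    [0, 0, 0, 0, 0, -6, 0],
    [0, 0, 0, 0, 0, -11, 0],
    [0, 0, 0, 0, 0, -14, 0]
  ]
}}

```text
time_s: 36.05
tcp_pos: [0.669, 0.0833, 0.197]
ee_rot: [[-1.0, 0.017, -0.002], [0.017, 1.0, -0.001], [0.002, -0.001, -1.0]]
wrist_force: [0.9, -1.0, 0.8]
gripper_width: 0.501
gripper_force: 0.0
```

Run:
```python
from h import *
go(.613,-.139,.15,-91)
```

```text
rv [ 1.000e-03 -3.000e-03 -1.571e+00] cm [  5.2  -22.32   4.73] phi 179.0
```

Request:
{"op": "arm_command", "data": {
  "deltas": [
    [0, 0, -0.95, 5.2, -22.3, 0, -1],
    [0, 0, -0.95, 5.2, -22.3, 0, -1],
    [0, 0, -0.95, 5.2, -22.3, 0, -1],
    [0, 0, -0.95, 5.2, -22.3, 0, -1],
    [0, 0, -0.95, 5.2, -22.3, 0, -1],
    [0, 0, -0.95, 5.2, -22.3, 0, -1],
    [0, 0, -0.95, 5.2, -22.3, 0, -1],
    [0, 0, -0.95, 5.2, -22.3, 0, -1]
  ]
}}

```text
time_s: 36.72
tcp_pos: [0.6127, -0.1406, 0.1958]
ee_rot: [[-0.594, -0.805, -0.001], [-0.805, 0.594, 0.0], [0.001, 0.001, -1.0]]
wrist_force: [-0.6, -0.1, -0.2]
gripper_width: 0.972
gripper_force: 0.0
```

Request:
{"op": "arm_command", "data": {
  "deltas": [
    [0, 0, -0.62, 0, 0, 4.7, -1],
    [0, 0, -0.62, 0, 0, 4.7, -1],
    [0, 0, -0.62, 0, 0, 4.7, -1],
    [0, 0, -0.62, 0, 0, 4.7, -1],
    [0, 0, -0.62, 0, 0, 4.7, -1],
    [0, 0, -0.62, 0, 0, 4.7, -1],
    [0, 0, -0.62, 0, 0, 4.7, -1]
  ]
}}

```text
time_s: 37.3
tcp_pos: [0.6134, -0.1386, 0.1489]
ee_rot: [[-0.021, -1.0, -0.001], [-1.0, 0.021, 0.0], [-0.0, 0.001, -1.0]]
wrist_force: [-0.4, 0.4, -0.2]
gripper_width: 1.002
gripper_force: 0.0
```

Run:
```python
from h import *
go(.613,-.138,.036,-91); print(sense()["tcp_pos"],sense()["gripper_width"])
c=capture("wrist"); cv2.imwrite("pics/w5.png",c["pixels"]); print(proj(c,(.613,-.138,.036)))
t=capture("top")
for k,b in (("grn",(265,150,300,230)),("blu",(240,150,280,230)),("red",(215,150,260,230)),("yel",(290,150,320,230))): ends(t,k,.056,12,b)
cv2.imwrite("pics/t5.png",cv2.resize(t["pixels"][140:230,200:380],None,fx=4,fy=4))
```

```text
rv [ 0.001  0.    -0.004] cm [-0.05  0.03 11.29] phi -91.2
[ 0.61338542 -0.13855312  0.14894356] 1.00238962568527
[257.31907214 193.37957289]
grn 43 [282.6 153.9] [0.7371 0.0812 0.056 ]
grn 44 [280.3 202.6] [0.5921 0.0823 0.056 ]
blu 44 [261.7 152. ] [0.7398 0.1427 0.056 ]
blu 47 [258.3 200.2] [0.5959 0.1453 0.056 ]
red 39 [240.5 151.5] [0.7377 0.205  0.056 ]
red 49 [236.4 199.9] [0.5935 0.2077 0.056 ]
yel 53 [301.9 204. ] [0.5912 0.0207 0.056 ]
```

View pics/w5.png

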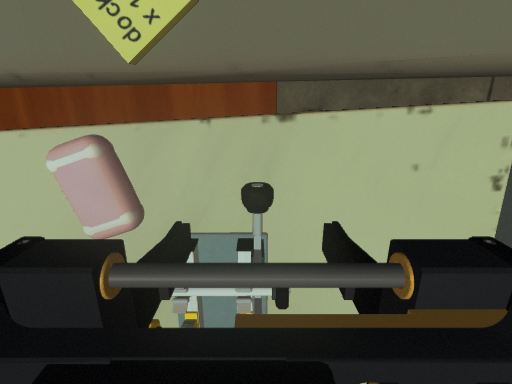

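View pics/t5.png

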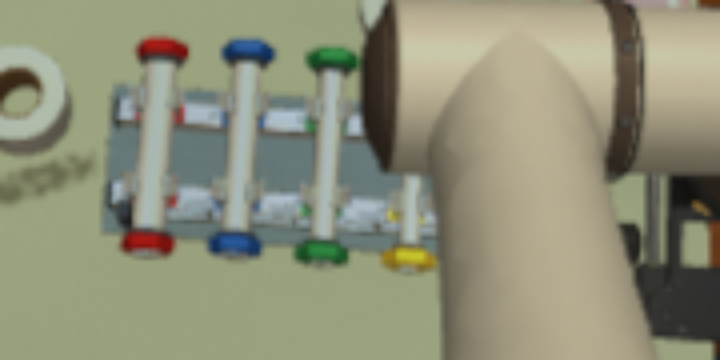

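Request:
{"op": "arm_command", "data": {
  "deltas": [
    [0, 0, 0, 0, 0, 4, -1],
    [0, 0, 0, 0, 0, 8, -1],
    [0, 0, 0, 0, 0, 11.3, -1],
    [0, 0, 0, 0, 0, 11.3, 0],
    [0, 0, 0, 0, 0, 11.3, 1],
    [0, 0, 0, 0, 0, 11.3, 1],
    [0, 0, 0, 0, 0, 11.3, 1],
    [0, 0, 0, 0, 0, 11.3, 1]
  ]
}}

```text
time_s: 38.07
tcp_pos: [0.6152, -0.1386, 0.0393]
ee_rot: [[-0.018, -1.0, 0.005], [-1.0, 0.018, -0.0], [0.0, -0.005, -1.0]]
wrist_force: [0.5, 0.7, 0.3]
gripper_width: 0.707
gripper_force: 0.0
```

Request:
{"op": "arm_command", "data": {
  "deltas": [
    [0, 0, 0, 0, 0, 0, 1],
    [0, 0, 0, 0, 0, 0, 1],
    [0, 0, 0, 0, 0, 0, 1],
    [0, 0, 0, 0, 0, 0, 1],
    [0, 0, 0, 0, 0, 0, 1],
    [0, 0, 0, 0, 0, 0, 1]
  ]
}}

```text
time_s: 38.57
tcp_pos: [0.6129, -0.1385, 0.0368]
ee_rot: [[-0.018, -1.0, -0.001], [-1.0, 0.018, -0.0], [0.0, 0.001, -1.0]]
wrist_force: [-2.0, 0.4, 3.6]
gripper_width: 0.36
gripper_force: 30.0
```

Request:
{"op": "arm_command", "data": {
  "deltas": [
    [0, 0, 0, -0.5, 0, 0, 1],
    [0, 0, 0, -1, 0, 0, 1],
    [0, 0, 0, -1.5, 0, 0, 1],
    [0, 0, 0, -2, 0, 0, 1],
    [0, 0, 0, -2.5, 0, 0, 1],
    [0, 0, 0, -2.8, 0, 0, 1],
    [0, 0, 0, -2.8, 0, 0, 1],
    [0, 0, 0, -2.8, 0, 0, 1]
  ]
}}

```text
time_s: 39.23
tcp_pos: [0.6133, -0.1123, 0.0367]
ee_rot: [[-0.018, -1.0, -0.002], [-1.0, 0.018, -0.002], [0.002, 0.002, -1.0]]
wrist_force: [-2.5, -9.5, 2.2]
gripper_width: 0.357
gripper_force: 30.0
```

Request:
{"op": "arm_command", "data": {
  "deltas": [
    [0, 0, 0, 0.1, 0, 0, -1],
    [0, 0, 0, 0.1, 0, 0, -1],
    [0, 0, 0, 0.1, 0, 0, -1],
    [0, 0, 0, 0.1, 0, 0, -1],
    [0, 0, 0, 0.1, 0, -4, -1],
    [0, 0, 0, 0.1, 0, -8, -1],
    [0, 0, 0, 0.1, 0, -12, -1],
    [0, 0, 0, 0.1, 0, -16, -1]
  ]
}}

```text
time_s: 39.9
tcp_pos: [0.614, -0.111, 0.1982]
ee_rot: [[-0.017, -1.0, 0.0], [-1.0, 0.017, 0.0], [-0.0, -0.0, -1.0]]
wrist_force: [1.2, 0.3, 0.2]
gripper_width: 0.882
gripper_force: 0.0
```

Request:
{"op": "arm_command", "data": {
  "deltas": [
    [0, 0, 0, 5, 22, 0, -1],
    [0, 0, 0, 5, 22, 0, -1],
    [0, 0, 0, 5, 22, 0, -1],
    [0, 0, 0, 5, 22, 0, -1],
    [0, 0, 0, 5, 22, 0, -1],
    [0, 0, 0, 5, 22, 0, -1],
    [0, 0, 0, 5, 22, 0, -1],
    [0, 0, 0, 5, 22, 0, -1]
  ]
}}

```text
time_s: 40.57
tcp_pos: [0.3932, -0.1575, 0.1973]
ee_rot: [[-0.018, -1.0, 0.003], [-1.0, 0.018, -0.0], [0.0, -0.003, -1.0]]
wrist_force: [0.3, 0.1, -0.6]
gripper_width: 0.999
gripper_force: 0.0
```

Run:
```python
from h import *
t=capture("top")
for k,b in (("grn",(265,145,300,230)),("blu",(240,145,280,230)),("red",(215,145,260,230)),("yel",(290,145,320,230)),("blk",(310,145,365,215))): ends(t,k,.056,15,b)
ends(t,"blk",.036,15,(338,185,375,215))
s=capture("side"); cv2.imwrite("pics/s6.png",cv2.resize(s["pixels"][120:290,190:390],None,fx=4,fy=3.5))
```

```text
grn 43 [282.6 153.9] [0.7371 0.0812 0.056 ]
grn 44 [280.3 202.6] [0.5921 0.0823 0.056 ]
blu 44 [261.7 152. ] [0.7398 0.1427 0.056 ]
blu 48 [258.2 200.2] [0.5958 0.1455 0.056 ]
red 39 [240.5 151.5] [0.7377 0.205  0.056 ]
red 49 [236.4 199.9] [0.5935 0.2077 0.056 ]
yel 50 [304.  155.5] [0.7354 0.0185 0.056 ]
yel 53 [301.9 204. ] [0.5912 0.0207 0.056 ]
blk 57 [325.3 156.7] [ 0.7353 -0.0437  0.056 ]
blk 73 [346.2 200. ] [ 0.6095 -0.1056  0.056 ]
blk 54 [323.7 204.9] [ 0.592  -0.0417  0.056 ]
blk 73 [346.2 200. ] [ 0.6134 -0.1101  0.036 ]
```

View pics/s6.png

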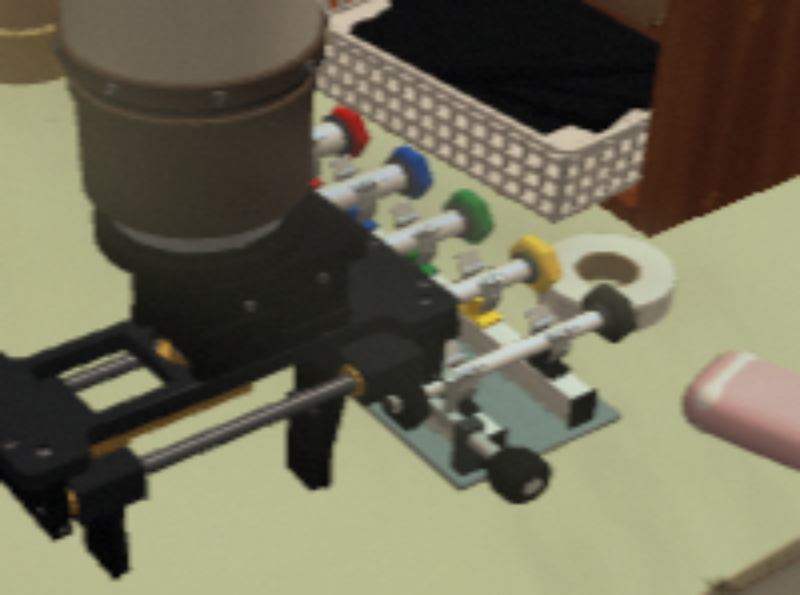

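The last picture shows all five spindles level in their clips, and the knob at about (520,470) close to the rack. The top view puts the knob at y = -0.110, the same as its home position, and the robot is clear of everything.

```bash
python3 -c "
from h import *
print(finish_job())"
```

```text
the job is handed in; nothing more can be done
None
```

The job is handed in: all five spindles were pressed home in their own clips (the green one had shifted about 16 mm lengthwise and was re-centred), the lock knob is back at its home position, and no verdict came back.

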